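# Test two curing soap bars with a spring pin gauge and dish up the hard one

### The job

Two home-made soap bars are curing on the bamboo rack, one already hard and one still soft: take the spring gauge out of its hole in the organiser, hold it upright and press its pin into the round stamped face in the middle of each bar in turn, up to 10 newtons, holding it steady there for a second and never going over 15. Then stand the gauge back in its hole, seated on its collar, and lay the hard bar, the one the pin sank into least, flat in the soap dish. Leave the soft bar where it lies on the rack and everything else undisturbed.

Things in the scene. Friction and masses are not known exactly. Their poses are not given: they have to be found in the camera images.
- gauge: Hand-held spring gauge, 120 g, upright in the organiser's large hole. Origin: on its axis, underside of the black collar (42 mm across, 4 thick, rests on the shelf); z up its axis. Above: round steel barrel 26 mm across to 99 mm over the origin, orange cap, white scale at 8 to 44 mm: grip above it. Below: nose 22 mm across, 30 long, then the sprung pin.
- pin (a joint): How far the gauge's pin is pushed in, m: 0 fully out, 0.012 the stop. Spring: 2.5 N before it moves, then 1.25 N per mm, so 10 N at 0.006 and 15 N at 0.010. A red follower shows it on the white scale (marks every 2 mm from 0; the long fourth mark is 6 mm = 10 N).
- pin_tip (a point): The round end of the gauge's steel pin, 8 mm across. Fully out, it sticks 24 mm out of the nose and lies 54 mm below the gauge's origin.
- organiser: Bamboo two-tier organiser, fixed, 200 x 320 mm (own x, y), low deck 25 mm up in front (-x), raised shelf with top at 125 mm along its back half; a rail along the shelf's rear edge reaches 150 mm. Origin: centre of its underside.
- gauge_hole (a point): Centre of the organiser's large through hole, 31 mm across, at the top of the raised shelf (125 mm over the counter), near the end on its -y side: the gauge's home. The gauge is home when its collar lies on the shelf and its origin is at this point.
- rack: Slatted bamboo curing rack, fixed, 116 x 210 mm (own x, y), its top 20 mm above the counter. Origin: centre of its underside.
- soap_one: Beige home-made soap bar on the rack, 78 x 52 x 32 mm (own x, y, z), 130 g, one of two alike, 48 mm apart. Origin: centre of its underside, long side along own x. In the middle of its top is a darker round stamped face, 26 mm across and flush: there it yields to the pin; the top around it is rigid. At 10 N the hard bar sinks 1 to 2 mm, the soft one 8 to 10; neither place nor name tells which.
- soap_two: The other soap bar, of the same looks and size, described as soap_one. Origin: centre of its underside, z up, long side (78 mm) along its own x.
- face_one (a joint): How far the stamped face of soap_one has been pressed in, m: 0 flush with the top, 0.013 at most. It does not move below some 4 to 6 N, and a dent stays, in part, when the load is taken off.
- face_two (a joint): The same for soap_two.
- dish: Blue-grey ceramic soap dish, fixed, an open rectangle 130 x 100 mm outside (own x, y) and 118 x 88 mm inside, rim 16 mm above the counter. Origin: centre of its underside.
- dish_in (a point): Centre of the dish's flat inner floor, 6 mm above the counter, 10 mm below the rim.
- cup: Pale blue ceramic cup, 74 mm across, 85 mm tall, on the raised shelf. Origin: centre of its underside. Bystander.
- jar: Round glass jar with a metal lid, 68 mm across, 75 mm tall, on the raised shelf. Origin: centre of its underside. Bystander.
- retainer_case: White plastic retainer case with a snap lid, 66 x 78 x 30 mm, on the low deck. Origin: centre of its underside. Bystander.
- tongue_scraper: Stainless steel tongue scraper, a U of 8 mm bar, 118 x 60 mm, lying on the low deck. Origin: middle of the U at its underside. Bystander.
- elastic_holder: Black hair elastic holder, a 75 mm post on a 56 mm base, on the low deck. Origin: centre of its underside. Bystander.
- pump_bottle: Amber pump bottle, 62 mm across, 168 mm tall, on the counter towards the back. Origin: centre of its underside. Bystander.
Mind the look-alikes: they are no part of the job. Leave any pink look-alike of the soap_one alone.

How it is judged:
On the way, in this order (a step that is already met when the one before it is completed fails the run):
1. the upright gauge's pin presses on one bar's stamped face at 8.5 to 11.5 N, held for 0.8 s (((contact force between gauge and soap_one between 8.5 and 11.5 N and value of joint face_one above 0.0006 m and angle between gauge's own z axis and vertical below 0.15 rad) or (contact force between gauge and soap_two between 8.5 and 11.5 N and value of joint face_two above 0.0006 m and angle between gauge's own z axis and vertical below 0.15 rad))), for 0.8 s.
2. the same on the other bar, the first now bearing its dent ((((contact force between gauge and soap_one between 8.5 and 11.5 N and value of joint face_one above 0.0006 m and angle between gauge's own z axis and vertical below 0.15 rad) and value of joint face_two above 0.0005 m) or ((contact force between gauge and soap_two between 8.5 and 11.5 N and value of joint face_two above 0.0006 m and angle between gauge's own z axis and vertical below 0.15 rad) and value of joint face_one above 0.0005 m))), for 0.8 s.
At the end, for the whole second after the job is handed in: Gauge upright in its hole (7 mm of centre, collar within 4 mm of shelf, tilt < 0.1 rad); the bar dented under 3 mm flat on the dish floor (within 35 x 30 mm of centre, 4 mm in height, tilt < 0.08 rad); the other, dented over 3.5 mm, flat on the rack within 20 mm of its start; at rest (horizontal distance between gauge and gauge_hole below 0.007 m and z of gauge in the frame of gauge_hole between -0.004 and 0.004 m and angle between gauge's own z axis and vertical below 0.1 rad and linear speed of gauge below 0.02 m/s and ((value of joint face_one below 0.003 m and value of joint face_two above 0.0035 m and x of soap_one in the frame of dish_in between -0.035 and 0.035 m and y of soap_one in the frame of dish_in between -0.03 and 0.03 m and z of soap_one in the frame of dish_in between -0.004 and 0.004 m and angle between each of soap_one, soap_two's own z axis and vertical below 0.08 rad and linear speed of each of soap_one, soap_two below 0.02 m/s and distance of soap_two from where it was at the start of the episode below 0.02 m) or (value of joint face_two below 0.003 m and value of joint face_one above 0.0035 m and x of soap_two in the frame of dish_in between -0.035 and 0.035 m and y of soap_two in the frame of dish_in between -0.03 and 0.03 m and z of soap_two in the frame of dish_in between -0.004 and 0.004 m and angle between each of soap_two, soap_one's own z axis and vertical below 0.08 rad and linear speed of each of soap_two, soap_one below 0.02 m/s and distance of soap_one from where it was at the start of the episode below 0.02 m))); the robot touches nothing.
It fails at once if the gauge presses on a soap bar with more than 15 N (contact force between gauge and soap_one above 15 N or contact force between gauge and soap_two above 15 N).
It fails at once if a bystander (cup, jar, retainer case, tongue scraper, elastic holder, pump bottle) is moved by more than 25 mm or tipped by more than 0.4 rad (distance of any of cup, jar, retainer_case, tongue_scraper, elastic_holder, pump_bottle from where it was at the start of the episode above 0.025 m or angle between any of cup, jar, retainer_case, tongue_scraper, elastic_holder, pump_bottle's own z axis and vertical above 0.4 rad).
It also fails if it takes over 72 s, if anything falls off the work surface, if the arm or the gripper's body presses on something with over 40 N, if the wrist force passes 120 N, or if a joint passes its speed limit or range.

### The arm

A 6-joint arm with a two-finger parallel gripper is mounted at the origin on the work surface. World frame = base frame: x ahead of the robot, y to its left, z up, the work surface at z = 0. Lengths are in m, angles in rad, forces in N, time in s.
With the tool pointing down it reaches from about 0.425 to 0.95 m from the base axis. Payload 3.5 kg.
Tool frame: the origin (TCP) lies at the very end of the fingers, on their centre line; the grasp point (between the pads) lies ctrl.grip_point_offset behind it (ctrl.grip_point_offset is the distance from the TCP to the grasp point, in m); z points along the fingers, y is the direction in which the jaws open and shut (so a half turn about z gives the same grasp; the last joint's range is limited). The gripper opens to 85 mm and grips with 20 to 120 N. Pads are 22 mm wide; open, the fingers measure 114 mm over their backs; the gripper's body (76 mm by 85 mm) begins 54 mm behind the grasp point. The pads swing forward as they close: fully open they stand 13 mm farther back than shut.
Start: joints at [1.149, 0.286, 1.577, -0, 1.279, -0.15], TCP at [0.181, 0.65, 0.231] pointing down, gripper open.
Joint ranges: [-2.77, 2.77], [-0.9, 2.22], [0.21, 2.48], [-1.53, 4.67], [0.24, 2.81], [-2.84, 2.84]. Speed limits (rad/s): [2.79, 2.79, 3.14, 3.14, 3.14, 3.14].

### API

Orientations are given as a unit quaternion [x, y, z, w].
In Python, from plant import telemetry, imaging, ticket, finder, ctrl gives the robot as it stands. The module is installed in compiled form; this text tells all that it offers.
- The arm moves only by the shell command python3 -m crank 'ROWS' [FORCE]. ROWS is JSON, a list of rows, each a list of 7 numbers: the shift along the tool's x, y, z scaled (see below), then the turn, a rotation vector about the tool's x, y, z scaled (see below), then the opening, from 0 (shut) to 1 (fully open). A call has 1 to 12 rows; each row is the pose to reach, as a shift and turn from the pose commanded when the call began, along the tool's axes at that moment; what a row does not reach only later rows make up. The controller multiplies each number of a shift by 0.15 m and each number of a turn by 90 degrees. A row lasts 1/10 s, in which the tool goes at most 50 mm and 8.59 degrees, less where a joint would pass 70% of its speed; a pose out of reach is approached as far as the arm can. A call with a number of a shift or a turn outside -1 to 1 is refused whole. A call with a gripper value outside its range is refused whole. The fingers move at their own pace and stop on an object; FORCE is the grip in N (left out, the last holds). Time passes only in rows, so rows that repeat a pose let the fingers close. It gives the time, the measured TCP pose, the force and the opening at its end, in the units of the state.
- telemetry.get_state(): the state, without advancing time (a new reading comes with each control period).
- imaging.read_camera(name): name is "scene" or "side" or "wrist"; returns a dict with "pixels" (384x512x3 uint8, red, green, blue), "vfov" (degrees; the focal length in pixels is half the picture's height over the tangent of half this angle, whatever the lens; pixels are square), "cx", "cy" (the principal point, pixels), "rvec" (rotation vector, rad) and "tvec" (3), from world to camera coordinates, as OpenCV has them. Camera axes: x right, y down, z forward; pixel columns grow to the right and rows downward; lengths in m; the calibration is good to about 2 mm. The wrist camera is an equidistant fisheye: a pixel r from the principal point sees the ray r / f radians off the axis. A picture is of the moment at which its call begins. There is no depth.
- ticket.sign_off(): hands the job in, once; it reports no verdict.
Trained networks look in a picture, given as the dict that the camera call returned (one of the last four; its "shot" number tells which), for a name from the list of things; names that differ only in an ending like _2 or _b are one class to them, and where a whole thing is asked for, a point or a joint stands for the part that bears it (a point fixed in the world has none). Each returns a list of dicts, best first, with "confidence" (0 to 1); they miss things now and then, are a little off and sometimes report something else, mostly with a low value. They report only what shows in the picture. A call takes as long as a camera call. They do not tell look-alikes from the thing itself.
- finder.masks_of(label, picture): "pixels" (384x512 bool, what is visible of it) and "extent" ([left, top, right, bottom] in pixels, round what is visible of it).
- finder.pinpoint(label, picture): "location" ([row, column] in pixels: a listed point, or the origin of a listed thing).
The state is a dict: "time": time; "qpos": joint angles; "dq": joint speeds; "joint_efforts": joint torques, N m; "eef_pos": TCP position; "tcp_rot": TCP orientation; "contact_force": force on the tool from outside, world axes, zero at the start; "wrist_torque": the same for the moment, N m; "opening": opening from 0.0 (shut) to 1.0 (fully open).
Only numpy, scipy, OpenCV 4.12 (cv2) and the standard library are available. Lean on these libraries where they do the work, as an engineer would, in place of code of your own. Each camera call takes 0.05 s, during which the arm holds its last target.

## Working session

There is one attempt and no reset: what is moved stays moved. The work goes in short steps, Python scripts to look and compute and a shell command to move; the robot and the scene stay as the last step left them, time stands still between calls to the robot, and variables do not carry over. Pictures are saved under pics/ and viewed, and the job is handed in when it is done.

```bash
mkdir -p pics; ls; python3 - <<'E'
from plant import telemetry, imaging, ctrl
import cv2
s=telemetry.get_state(); print(s); print(ctrl.grip_point_offset)
for n in ["scene","side","wrist"]:
    p=imaging.read_camera(n); cv2.imwrite(f"pics/{n}0.png",p["pixels"][:,:,::-1]); print(n,p["vfov"],p["cx"],p["cy"],p["rvec"],p["tvec"])
E
```

```text
pics
{'time': 0.0, 'qpos': array([ 1.14901149e+00,  2.87185618e-01,  1.57817511e+00, -3.02310850e-05,
        1.27861559e+00, -1.49964383e-01]), 'dq': array([ 0.00115709,  0.00251207, -0.00207895, -0.00218019, -0.00185766,
        0.00025815]), 'joint_efforts': array([ 1.98763279e-03, -4.05980122e+01, -2.92624694e+01,  1.04796317e-05,
        5.71738303e-03, -5.75396584e-07]), 'eef_pos': array([0.1809093 , 0.64961882, 0.22993491]), 'tcp_rot': array([ 1.35487775e-01,  9.90778301e-01, -1.14753952e-03, -3.22209356e-04]), 'contact_force': array([-0.28400295, -0.19565368,  0.06968875]), 'wrist_torque': array([0.00053112, 0.03062143, 0.03630912]), 'opening': 1.0002750732794252}
0.0187
scene 42.346676756925135 253.23747681914105 202.79481653892125 [ 1.23159912  2.34533612 -0.90634224] [ 0.26215812 -0.25827609  1.73731097]
side 53.54305012220965 257.36014226135956 187.0437225870757 [ 0.62208699 -2.67055327  1.15176241] [0.5104743  0.23685764 0.85925297]
wrist 65.70646984690485 256.2558442118194 192.1141359458557 [-2.32486363 -1.76694191 -0.231973  ] [-0.67428342 -0.03410011  0.37981518]
```

View pics/scene0.png

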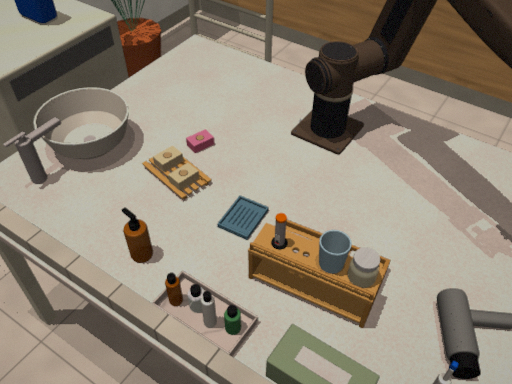

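View pics/side0.png

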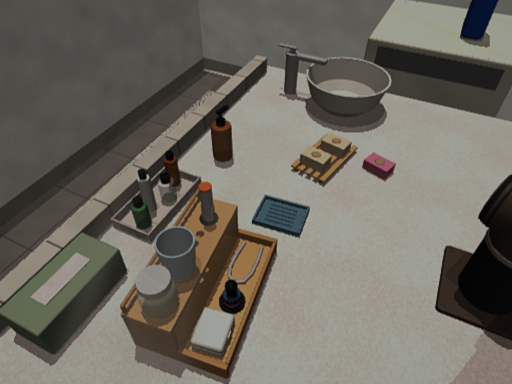

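View pics/wrist0.png

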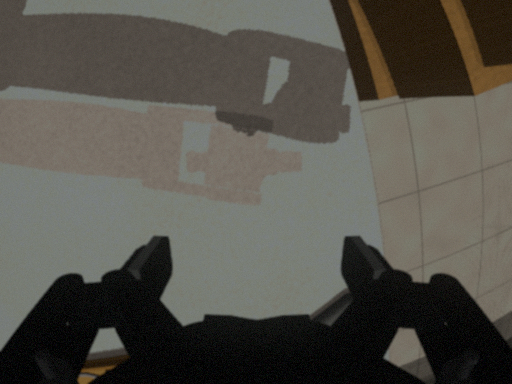

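The scene view shows two beige bars on the rack at about (168,158) and (183,176) px, the pink look-alike at (200,141), the dish at (243,217), and the gauge with its orange cap at (281,230). The side view shows the same things: bars at (317,157) and (335,145), gauge at (207,205), dish at (281,215). The wrist view shows only the counter.

```bash
cat > h.py <<'E'
import numpy as np, cv2
from plant import telemetry, imaging, finder, ctrl
from scipy.spatial.transform import Rotation as R
def f_of(p): return 384/2/np.tan(np.radians(p["vfov"])/2)
def cam(p):
    Rm=R.from_rotvec(p["rvec"]).as_matrix(); return Rm,np.array(p["tvec"])
def ray(p,rc,fish=False):
    f=f_of(p); u=(rc[1]-p["cx"]); v=(rc[0]-p["cy"])
    if fish:
        r=np.hypot(u,v); th=r/f; d=np.array([np.sin(th)*u/r,np.sin(th)*v/r,np.cos(th)]) if r>0 else np.array([0,0,1.])
    else: d=np.array([u/f,v/f,1.]); d/=np.linalg.norm(d)
    Rm,t=cam(p); return -Rm.T@t, Rm.T@d
def at_z(p,rc,z,fish=False):
    c,d=ray(p,rc,fish); return c+d*(z-c[2])/d[2]
def proj(p,X,fish=False):
    Rm,t=cam(p); q=Rm@np.array(X)+t; f=f_of(p)
    if fish:
        r=np.hypot(q[0],q[1]); th=np.arctan2(r,q[2]); return np.array([p["cy"]+f*th*q[1]/r,p["cx"]+f*th*q[0]/r])
    return np.array([p["cy"]+f*q[1]/q[2],p["cx"]+f*q[0]/q[2]])
def tri(rays):
    A=np.zeros((3,3));b=np.zeros(3)
    for c,d in rays:
        M=np.eye(3)-np.outer(d,d);A+=M;b+=M@c
    X=np.linalg.solve(A,b); return X,[np.linalg.norm((np.eye(3)-np.outer(d,d))@(X-c)) for c,d in rays]
E
python3 - <<'E'
from h import *
P={n:imaging.read_camera(n) for n in["scene","side"]}
z={"gauge":.125,"gauge_hole":.125,"soap_one":.02,"dish":0,"dish_in":.006,"rack":0,"organiser":0,"pin_tip":.07,"jar":.125,"cup":.125,"retainer_case":.025,"elastic_holder":.025,"tongue_scraper":.025,"pump_bottle":0}
for l,h in z.items():
    for n in P:
        for r in finder.pinpoint(l,P[n])[:3]:
            print(l,n,round(r["confidence"],2),np.round(r["location"],1),np.round(at_z(P[n],r["location"],h),4))
E
```

```text
gauge scene 0.92 [241.6 281.5] [0.6    0.1795 0.125 ]
gauge side 0.75 [217.4 209.2] [0.6034 0.1746 0.125 ]
gauge_hole scene 0.89 [246.9 282.3] [0.6129 0.1901 0.125 ]
gauge_hole side 0.78 [215.8 206.7] [0.6109 0.173  0.125 ]
soap_one scene 0.65 [143.5 195.5] [ 0.3416 -0.3169  0.02  ]
soap_one scene 0.62 [162.1 168.8] [ 0.4612 -0.33    0.02  ]
soap_one side 0.88 [168.7 376.9] [ 0.314  -0.2929  0.02  ]
soap_one side 0.87 [145.7 333.1] [ 0.4657 -0.3424  0.02  ]
dish scene 0.56 [218.1 242.2] [ 0.5062 -0.0096  0.    ]
dish side 0.55 [214.  281.4] [ 0.5029 -0.0148 -0.    ]
dish_in scene 0.57 [217.6 244.5] [ 0.505  -0.0022  0.006 ]
dish_in side 0.63 [216.8 281.5] [ 0.4968 -0.0005  0.006 ]
rack scene 0.79 [177.  177.2] [ 0.4836 -0.2786  0.    ]
rack side 0.69 [156.4 325.7] [ 0.4751 -0.3047  0.    ]
rack side 0.39 [145.2 335.7] [ 0.4644 -0.3755  0.    ]
rack side 0.2 [335.4 212.3] [0.4964 0.3575 0.    ]
organiser scene 0.78 [272.7 319.4] [0.5457 0.2723 0.    ]
organiser side 0.77 [292.  213.8] [0.5448 0.2699 0.    ]
jar scene 0.8 [275.9 356.1] [0.5863 0.3798 0.125 ]
jar scene 0.27 [272.9 316.7
[... 156 characters left out ...]
[0.5869 0.2161 0.125 ]
cup side 0.68 [268.9 178.8] [0.5863 0.3175 0.125 ]
retainer_case side 0.64 [336.8 214.3] [0.4837 0.3675 0.025 ]
elastic_holder scene 0.51 [220.1 244.7] [0.5256 0.0133 0.025 ]
elastic_holder side 0.73 [302.3 235. ] [0.4828 0.2834 0.025 ]
elastic_holder side 0.58 [145.7 336. ] [ 0.4562 -0.3398  0.025 ]
tongue_scraper scene 0.63 [244.9 295.9] [0.5186 0.1804 0.025 ]
tongue_scraper side 0.78 [263.1 243.1] [0.5135 0.1874 0.025 ]
tongue_scraper side 0.43 [160.8 325.7] [ 0.4613 -0.2532  0.025 ]
pump_bottle scene 0.63 [253.1 142. ] [ 0.768  -0.1637  0.    ]
pump_bottle side 0.62 [149.4 334.4] [ 0.4613 -0.352   0.    ]
pump_bottle side 0.6 [156.6 219.6] [ 0.7745 -0.1527  0.    ]
```

```bash
python3 - <<'E'
from h import *
s=telemetry.get_state(); T=R.from_quat(s["tcp_rot"]).as_matrix(); print(np.round(T,3))
p=imaging.read_camera("wrist"); Rm,t=cam(p); c=-Rm.T@t
print("cam in tool",np.round(T.T@(c-s["eef_pos"]),4)); print("cam axes in tool\n",np.round(T.T@Rm.T,3))
S=imaging.read_camera("scene");D=imaging.read_camera("side")
def crop(p,x,y,w,h,k,n):
    cv2.imwrite(n,cv2.resize(p["pixels"][y:y+h,x:x+w,::-1],None,fx=k,fy=k,interpolation=cv2.INTER_CUBIC))
crop(S,130,110,170,140,4.5,"pics/s1.png"); crop(D,180,110,220,150,3.6,"pics/d1.png")
E
```

```text
[[-0.963  0.268 -0.   ]
 [ 0.268  0.963 -0.   ]
 [ 0.    -0.    -1.   ]]
cam in tool [ 0.0667  0.0006 -0.1435]
cam axes in tool
 [[ 0.    -0.965 -0.262]
 [ 1.     0.001 -0.001]
 [ 0.001 -0.262  0.965]]
```

View pics/s1.png

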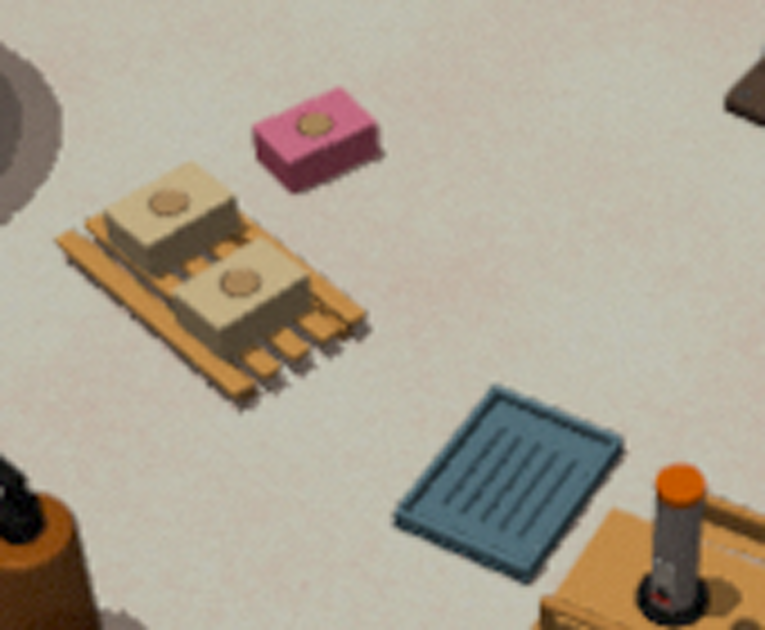

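View pics/d1.png

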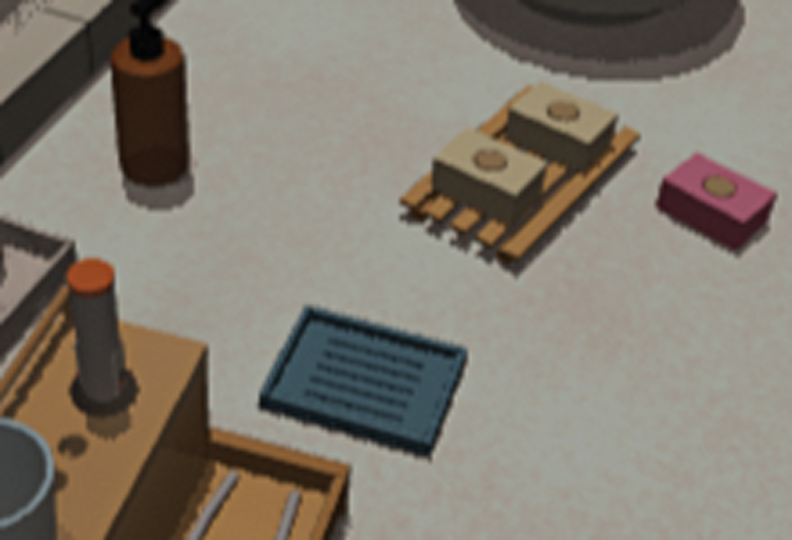

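```bash
python3 - <<'E'
from h import *
S=imaging.read_camera("scene");D=imaging.read_camera("side")
s=lambda x,y:np.array([y/4.5+110-.4,x/4.5+130-.4]); d=lambda x,y:np.array([y/3.6+110-.4,x/3.6+180-.4])
for n,a,b,z in [("far",(168,203),(563,111),.052),("near",(240,283),(490,159),.052),("cap",(681,481),(91,274),.23),("collar",(673,597),(104,391),.128)]:
    a=s(*a);b=d(*b); print(n,np.round(tri([ray(S,a),ray(D,b)]),4) if 0 else [np.round(v,4) for v in tri([ray(S,a),ray(D,b)])],np.round(at_z(S,a,z),4),np.round(at_z(D,b,z),4))
for q in [(495,390),(622,440),(530,575),(398,515)]: print("dS",np.round(at_z(S,s(*q),.016),4))
for q in [(308,312),(465,350),(432,448),(262,400)]: print("dD",np.round(at_z(D,d(*q),.016),4))
# rack corners top
for q in [(60,235),(245,395),(365,320)]: print("rS",np.round(at_z(S,s(*q),.02),4))
for q in [(405,203),(510,255),(637,135)]: print("rD",np.round(at_z(D,d(*q),.02),4))
for l in["near top corners"]:
    for q in [(175,292),(218,327),(310,280),(258,238)]: print("nS",np.round(at_z(S,s(*q),.052),4))
    for q in [(107,213),(150,247),(238,202),(190,165)]: print("fS",np.round(at_z(S,s(*q),.052),4))
E
```

```text
far [array([ 0.4586, -0.3358,  0.0472]), array([0.0002, 0.0002])] [ 0.4625 -0.3315  0.052 ] [ 0.4573 -0.3296  0.052 ]
near [array([ 0.4925, -0.2416,  0.0484]), array([0.0007, 0.0007])] [ 0.4957 -0.2381  0.052 ] [ 0.4913 -0.2383  0.052 ]
cap [array([0.6044, 0.1755, 0.2225]), array([0.0003, 0.0003])] [0.6099 0.1785 0.23  ] [0.5996 0.1824 0.23  ]
collar [array([0.6044, 0.1757, 0.1235]), array([0.0005, 0.0005])] [0.6072 0.177  0.128 ] [0.602  0.1796 0.128 ]
dS [ 0.451  -0.0582  0.016 ]
dS [0.4401 0.0366 0.016 ]
dS [0.5671 0.0516 0.016 ]
dS [ 0.5751 -0.0455  0.016 ]
dD [ 0.5643 -0.0418  0.016 ]
dD [ 0.4423 -0.0579  0.016 ]
dD [0.4301 0.0412 0.016 ]
dD [0.5559 0.0543 0.016 ]
rS [ 0.5075 -0.3991  0.02  ]
rS [ 0.5526 -0.1902  0.02  ]
rS [ 0.4513 -0.1678  0.02  ]
rD [ 0.545  -0.1906  0.02  ]
rD [ 0.4457 -0.1688  0.02  ]
rD [ 0.3967 -0.3691  0.02  ]
nS [ 0.5274 -0.2685  0.052 ]
nS [ 0.5364 -0.223   0.052 ]
nS [ 0.4664 -0.2009  0.052 ]
nS [ 0.4543 -0.2566  0.052 ]
fS [ 0.4947 -0.3597  0.052 ]
fS [ 0.5037 -0.3119  0.052 ]
fS [ 0.4337 -0.2919  0.052 ]
fS [ 0.423  -0.3454  0.052 ]
```

```bash
python3 -m crank '[[-0.89,-0.566,-0.667,0,0,0,1],[-0.89,-0.566,-0.667,0,0,0,1],[-0.89,-0.566,-0.667,0,0,0,1],[-0.89,-0.566,-0.667,0,0,0,1]]' && python3 -m crank '[[-0.89,-0.566,0,0,0,0,1],[-0.89,-0.566,0,0,0,0,1],[-0.89,-0.566,0,0,0,0,1],[-0.89,-0.566,0,0,0,0,1]]' && python3 -m crank '[[-0.89,-0.566,0,0,0,0,1],[-0.89,-0.566,0,0,0,0,1],[-0.89,-0.566,0,0,0,0,1],[-0.89,-0.566,0,0,0,0,1]]' && python3 -m crank '[[-0.89,-0.566,0,0,0,0,1],[-0.89,-0.566,0,0,0,0,1],[-0.89,-0.566,0,0,0,0,1],[-0.89,-0.566,0,0,0,0,1]]'
python3 - <<'E'
from h import *
p=imaging.read_camera("wrist"); cv2.imwrite("pics/w1.png",p["pixels"][:,:,::-1])
s=telemetry.get_state(); print(s["time"],s["eef_pos"])
for l in["gauge","gauge_hole"]:
  for r in finder.pinpoint(l,p)[:3]: print(l,r["confidence"],r["location"],at_z(p,r["location"],.125,True))
print(proj(p,[.6045,.179,.228],True),proj(p,[.6045,.179,.129],True))
E
```

```text
time: 2.3
eef_pos: [0.2885, 0.5313, 0.3337]
tcp_rot: [0.136, 0.991, 0.001, 0.001]
contact_force: [0.0, -0.3, 0.1]
opening: 1.0
time: 2.7
eef_pos: [0.3957, 0.4116, 0.3316]
tcp_rot: [0.138, 0.99, -0.0, 0.001]
contact_force: [0.0, 0.6, -0.6]
opening: 0.999
time: 3.1
eef_pos: [0.5011, 0.2943, 0.3311]
tcp_rot: [0.138, 0.99, -0.001, 0.0]
contact_force: [0.0, 0.2, 0.8]
opening: 0.997
time: 3.5
eef_pos: [0.6066, 0.177, 0.3306]
tcp_rot: [0.137, 0.991, -0.0, -0.0]
contact_force: [0.3, -0.3, -0.5]
opening: 0.998
3.55 [0.60597531 0.177857   0.33062651]
gauge 0.68 [166.5, 260.8] [0.60473256 0.18336664 0.125     ]
gauge_hole 0.67 [168.6, 257.0] [0.60595887 0.17831412 0.125     ]
[189.05757815 257.41600204] [167.90313609 257.22701875]
```

View pics/w1.png

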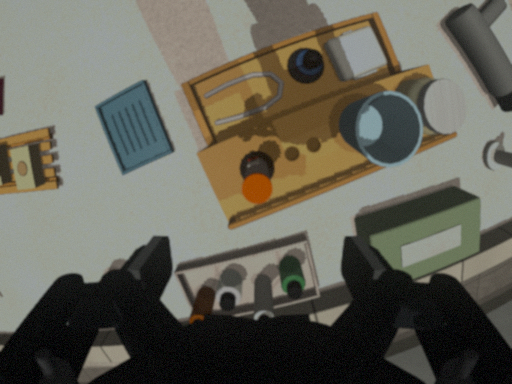

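The wrist view shows the orange cap at (257,188) px and the collar at about (257,166) px. Both match the projection of the gauge at (0.6045, 0.179) to within a pixel. The jaws sit directly over the gauge, so I'm going down to grip the barrel above the scale.

```bash
python3 -m crank '[[0.011,0.004,0.33,0,0,0,1],[0.011,0.004,0.66,0,0,0,1],[0.011,0.004,0.9,0,0,0,1],[0.011,0.004,1.0,0,0,0,1],[0.011,0.004,1.0,0,0,0,1]]' && python3 -m crank '[[0,0,0,0,0,0,0.5],[0,0,0,0,0,0,0.25],[0,0,0,0,0,0,0.2],[0,0,0,0,0,0,0],[0,0,0,0,0,0,0],[0,0,0,0,0,0,0],[0,0,0,0,0,0,0]]' 80
python3 - <<'E'
from h import *
for n in["wrist","side"]:
    p=imaging.read_camera(n); cv2.imwrite(f"pics/{n}2.png",p["pixels"][:,:,::-1])
E
```

```text
time: 4.15
eef_pos: [0.6007, 0.1822, 0.179]
tcp_rot: [0.134, 0.991, -0.001, -0.003]
contact_force: [0.2, -0.1, -0.4]
opening: 1.001
time: 4.85
eef_pos: [0.6038, 0.1807, 0.1831]
tcp_rot: [0.136, 0.991, 0.0, 0.001]
contact_force: [-2.0, -0.2, 5.5]
opening: 0.286
```

View pics/wrist2.png

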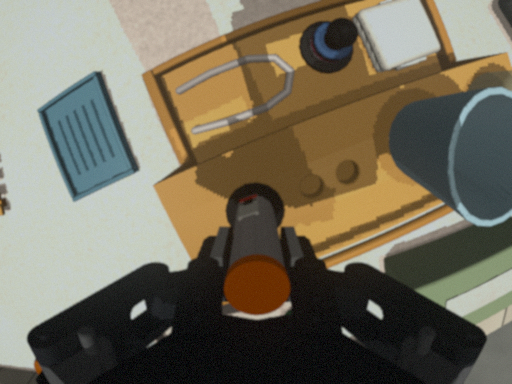

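View pics/side2.png

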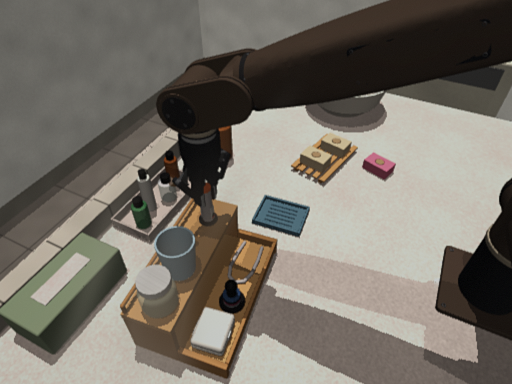

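```bash
python3 -m crank '[[0,0,-0.1,0,0,0,0],[0,0,-0.3,0,0,0,0],[0,0,-0.5,0,0,0,0],[0,0,-0.7,0,0,0,0],[0,0,-0.7,0,0,0,0],[0,0,-0.7,0,0,0,0]]'
python3 - <<'E'
from h import *
s=telemetry.get_state(); T=R.from_quat(s["tcp_rot"]).as_matrix(); print(s["eef_pos"],s["contact_force"],s["wrist_torque"],T[:,2])
d=np.array([.4935,-.238,s["eef_pos"][2]])-s["eef_pos"]; print(T.T@d/.15)
d=np.array([.460,-.332,s["eef_pos"][2]])-np.array([.4935,-.238,s["eef_pos"][2]]); print(T.T@d/.15)
p=imaging.read_camera("wrist"); cv2.imwrite(f"pics/w3.png",p["pixels"][:,:,::-1])
for g in (.0559,): pass
E
```

```text
time: 5.55
eef_pos: [0.6029, 0.1808, 0.2866]
tcp_rot: [0.135, 0.991, 0.0, 0.0]
contact_force: [0.1, 0.9, -1.6]
opening: 0.284
[0.60290872 0.18076331 0.28661531] [ 0.13712282  0.94592009 -1.64737046] [ 0.00935401 -0.05842312  0.01537533] [ 5.37747090e-04  1.20747996e-04 -9.99999848e-01]
[-4.68922730e-02 -2.88508419e+00 -7.29327020e-04]
[ 4.68922491e-02 -6.63618842e-01 -1.95765594e-04]
```

View pics/w3.png

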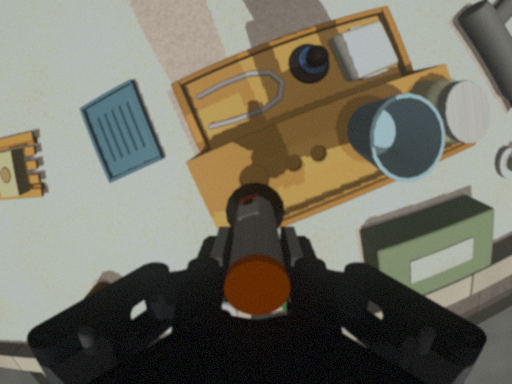

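The gauge came up with the gripper. The cap at (257,285) px and the collar at (255,205) px are unchanged in the wrist view.

```bash
python3 -m crank '[[0,-0.2,0,0,0,0,0],[0,-0.45,0,0,0,0,0],[0,-0.75,0,0,0,0,0],[0,-1,0,0,0,0,0]]' && python3 -m crank '[[0,-0.3,0,0,0,0,0],[0,-0.6,0,0,0,0,0],[0,-0.85,0,0,0,0,0],[0,-1,0,0,0,0,0],[0,-1,0,0,0,0,0],[0,-1,0,0,0,0,0],[0,-1,0,0,0,0,0]]'
python3 - <<'E'
from h import *
s=telemetry.get_state(); T=R.from_quat(s["tcp_rot"]).as_matrix(); print(s["eef_pos"],s["contact_force"])
p=imaging.read_camera("wrist"); cv2.imwrite(f"pics/w4.png",p["pixels"][:,:,::-1])
im=p["pixels"].astype(int); 
hsv=cv2.cvtColor(p["pixels"],cv2.COLOR_RGB2HSV)
for l in["soap_one","rack"]:
  for r in finder.pinpoint(l,p)[:3]: print(l,r["confidence"],r["location"],at_z(p,r["location"],.02,True))
for X in [(.4935,-.238,.052),(.46,-.332,.052)]: print(proj(p,X,True))
o=s["eef_pos"]+[0,0,-.0581]
print("gauge exp", proj(p,o+[0,0,.004],True),proj(p,o+[0,0,.1],True),proj(p,o+[0,0,-.054],True))
E
```

```text
time: 6.0
eef_pos: [0.5608, 0.0349, 0.2833]
tcp_rot: [0.135, 0.991, -0.0, -0.003]
contact_force: [0.3, -0.2, -1.9]
opening: 0.284
time: 6.7
eef_pos: [0.5222, -0.1072, 0.2851]
tcp_rot: [0.135, 0.991, 0.001, -0.001]
contact_force: [-0.4, 0.2, -1.3]
opening: 0.286
[ 0.52220358 -0.1071867   0.28513541] [-0.36039712  0.16784747 -1.34068915]
soap_one 0.91 [74.5, 91.8] [ 0.32195098 -0.30759657  0.02      ]
soap_one 0.87 [160.1, 103.8] [ 0.45380627 -0.32838749  0.02      ]
rack 0.93 [166.8, 135.7] [ 0.47960394 -0.27939724  0.02      ]
[172.14259198 156.15274271]
[168.57771905  92.97835692]
gauge exp [210.20301437 255.51068943] [285.73474038 254.97921319] [189.42895571 255.66153406]
```

View pics/w4.png

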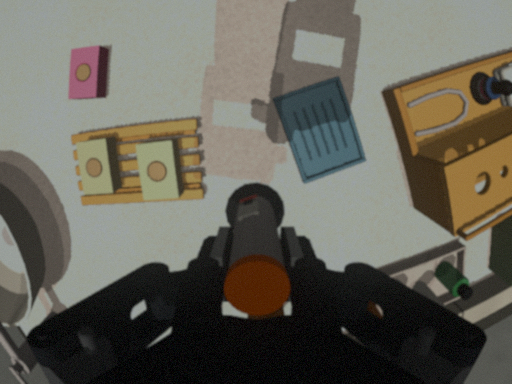

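Wrist view: near bar's stamp at (157,171), far bar's at (95,167), pink look-alike at (88,72), dish at (320,130). Of these, the two beige bars on the slatted rack fit the description. The pink one lies on the counter, so I'm leaving it alone. Next is an enlarged crop to refine the measurements.

```bash
python3 - <<'E'
from h import *
p=imaging.read_camera("wrist"); 
im=cv2.resize(p["pixels"][40:215,60:380,::-1],None,fx=2.5,fy=2.5,interpolation=cv2.INTER_CUBIC)
cv2.imwrite("pics/w4c.png",im)
lab=cv2.cvtColor(p["pixels"],cv2.COLOR_RGB2HSV)
for x,y in [(157,171),(95,167),(150,155),(120,175),(160,150)]: print(x,y,p["pixels"][y,x],lab[y,x])
E
```

```text
157 171 [150 126  87] [ 19 107 150]
95 167 [143 118  81] [ 18 111 143]
150 155 [154 160 125] [ 35  56 160]
120 175 [69 61 50] [17 70 69]
160 150 [156 159 126] [ 33  53 159]
```

View pics/w4c.png

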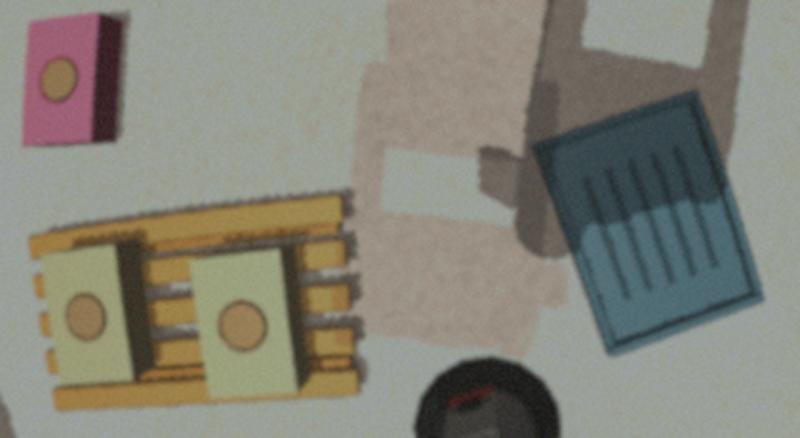

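```bash
python3 - <<'E'
from h import *
p=imaging.read_camera("wrist"); s=telemetry.get_state(); T=R.from_quat(s["tcp_rot"]).as_matrix()
c=lambda x,y:(y/2.5+40-.3,x/2.5+60-.3)
hsv=cv2.cvtColor(p["pixels"],cv2.COLOR_RGB2HSV)
for x0,y0 in [(157,171),(95,167)]:
    m=np.zeros((384,512),bool); sub=hsv[y0-14:y0+14,x0-14:x0+14]; m[y0-14:y0+14,x0-14:x0+14]=(sub[...,1]>82)&(sub[...,2]>110)&(sub[...,0]<25)
    yy,xx=np.nonzero(m); rc=(yy.mean(),xx.mean()); w=at_z(p,rc,.052,True); print(np.round(rc,1),m.sum(),np.round(w,4),"move",np.round(T.T@(w-s["eef_pos"])/.15,3))
for name,z,q in [("near",.052,[(190,262),(281,250),(300,393),(209,398)]),("far",.052,[(40,255),(113,245),(136,380),(60,385)]),("dish",.016,[(533,147),(697,91),(763,299),(610,355)])]:
    W=np.array([at_z(p,c(*a),z,True) for a in q]); print(name,np.round(W[:,:2],4).tolist(),W.mean(0).round(4))
    L=(W[3]-W[0]+W[2]-W[1])/2; S=(W[1]-W[0]+W[2]-W[3])/2
    print(" long",np.linalg.norm(L),np.degrees(np.arctan2(L[1],L[0])),"short",np.linalg.norm(S),np.degrees(np.arctan2(S[1],S[0])))
print("tool y",np.degrees(np.arctan2(T[1,1],T[0,1])))
# collar & cap in pic
o=s["eef_pos"]-[0,0,.0581]
for rc,z in [((207,255),.004),((286,257),.1)]:
    w=at_z(p,rc,o[2]+z,True); print("gauge in tool",T.T@(w-s["eef_pos"]))
E
```

```text
[169.9 156.6] 285 [ 0.4918 -0.2371  0.052 ] move [-0.033 -0.888  1.562]
[166.3  93.8] 222 [ 0.4584 -0.3304  0.052 ] move [ 0.016 -1.547  1.562]
near [[0.4501, -0.255], [0.4598, -0.2032], [0.5361, -0.218], [0.5247, -0.2707]] [ 0.4927 -0.2367  0.052 ]
 long 0.0769833009306042 -11.42639161190757 short 0.05326394466931731 78.59436823069314
far [[0.4147, -0.3481], [0.426, -0.2978], [0.5026, -0.3117], [0.4911, -0.3649]] [ 0.4586 -0.3306  0.052 ]
 long 0.07798273722292094 -11.357073977917887 short 0.053029197041600765 77.57141713016674
dish [[0.4445, -0.0616], [0.4349, 0.037], [0.561, 0.0482], [0.5698, -0.049]] [ 0.5026 -0.0063  0.016 ]
 long 0.12628686071917972 5.391530047101905 short 0.09830825034369897 95.36636792528934
tool y 74.50674107517764
gauge in tool [ 0.0023363  -0.00024389  0.05410027]
gauge in tool [ 7.67201946e-05  9.90696230e-04 -4.18998928e-02]
```

Both views agree: near bar centre (0.492, -0.237), far bar (0.4585, -0.3305), both yawed -11.4°. The dish is at (0.5026, -0.006), yawed 5.4°. I'll start with the near bar.

```bash
python3 -m crank '[[-0.01,-0.25,0,0,0,0,0],[-0.033,-0.55,0,0,0,0,0],[-0.033,-0.8,0.15,0,0,0,0],[-0.033,-0.888,0.4,0,0,0,0],[-0.033,-0.888,0.6,0,0,0,0],[-0.033,-0.888,0.7,0,0,0,0],[-0.033,-0.888,0.74,0,0,0,0],[-0.033,-0.888,0.74,0,0,0,0],[-0.033,-0.888,0.74,0,0,0,0],[-0.033,-0.888,0.74,0,0,0,0]]'
python3 - <<'E'
from h import *
S=[telemetry.get_state() for _ in range(3)]
for n in ["side","wrist"]:
    p=imaging.read_camera(n); cv2.imwrite(f"pics/{n}5.png",p["pixels"][:,:,::-1]); s=telemetry.get_state(); print(s["eef_pos"],s["contact_force"])
    if n=="side":
        cv2.imwrite("pics/side5c.png",cv2.resize(p["pixels"][80:200,260:400,::-1],None,fx=5,fy=5,interpolation=cv2.INTER_CUBIC))
E
```

```text
time: 7.95
eef_pos: [0.4926, -0.2382, 0.1775]
tcp_rot: [0.135, 0.991, -0.001, 0.002]
contact_force: [-0.9, -0.6, -1.8]
opening: 0.287
[ 0.49242183 -0.23817702  0.17719806] [ 0.21075189  0.35439874 -1.29715013]
[ 0.4922193  -0.23814586  0.17690178] [ 0.14733401  0.80825551 -0.16531792]
```

View pics/side5c.png

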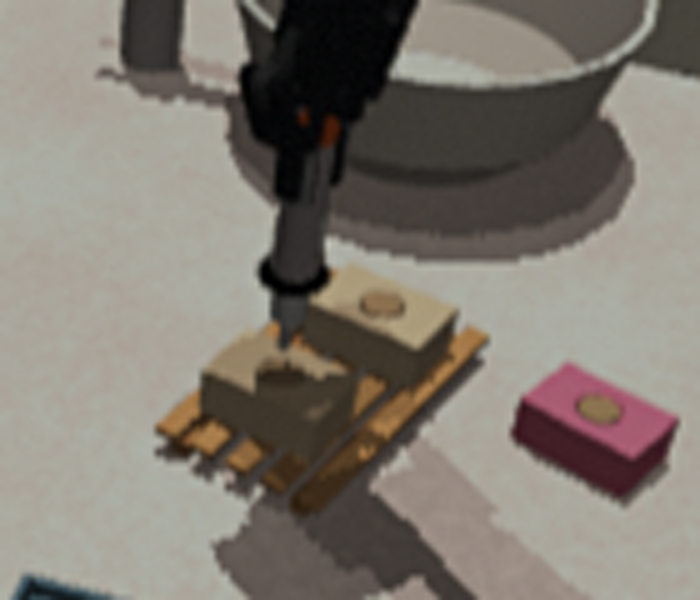

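View pics/wrist5.png

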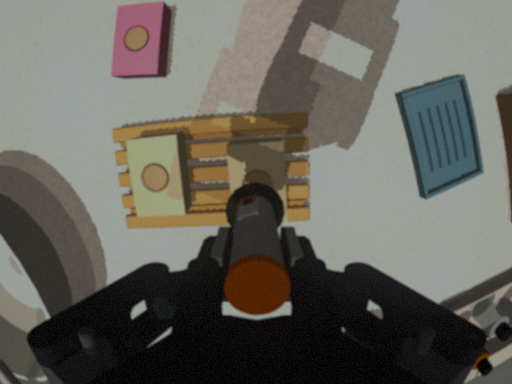

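The pin tip stands over the near bar's stamp in the side crop (tip (283,348), stamp (280,378)). In the wrist view the stamp at (256,178) lies on the gauge axis. I'm going down gently.

```bash
cat > st.py <<'E'
from h import *
import sys
F=[];Z=[]
for _ in range(int(sys.argv[1]) if len(sys.argv)>1 else 3):
    p=imaging.read_camera("wrist"); s=telemetry.get_state(); F.append(s["contact_force"]);Z.append(s["eef_pos"])
T=R.from_quat(s["tcp_rot"]).as_matrix()
print("t",s["time"],"F",np.round(np.mean(F,0),2),np.round(np.array(F)[:,2],1),"pos",np.round(np.mean(Z,0),4),"tilt",np.round(T[:2,2],4))
E
python3 -m crank '[[0,0,0.03,0,0,0,0],[0,0,0.05,0,0,0,0],[0,0,0.06,0,0,0,0],[0,0,0.06,0,0,0,0]]'; python3 st.py 4
python3 -m crank '[[0,0,0.01,0,0,0,0],[0,0,0.02,0,0,0,0],[0,0,0.02,0,0,0,0]]'; python3 st.py 4
```

```text
time: 8.45
eef_pos: [0.4911, -0.2377, 0.1657]
tcp_rot: [0.136, 0.991, 0.0, -0.001]
contact_force: [-0.6, -0.5, -1.1]
opening: 0.284
t 8.65 F [-0.21 -0.28 -1.37] [-1.  -1.2 -1.4 -1.9] pos [ 0.4914 -0.2379  0.1663] tilt [ 0.0001 -0.0001]
time: 8.95
eef_pos: [0.4916, -0.238, 0.1637]
tcp_rot: [0.135, 0.991, -0.0, 0.0]
contact_force: [-0.8, -0.0, -0.2]
opening: 0.282
t 9.15 F [-0.07  0.07  0.53] [-0.2  1.3 -0.   1. ] pos [ 0.4916 -0.238   0.1637] tilt [ 0.0004 -0.0003]
```

```bash

python3 -m crank '[[0,0,0.01,0,0,0,0],[0,0,0.02,0,0,0,0],[0,0,0.02,0,0,0,0],[0,0,0.02,0,0,0,0]]'; python3 st.py 4
python3 -m crank '[[0,0,0.007,0,0,0,0],[0,0,0.0135,0,0,0,0],[0,0,0.0135,0,0,0,0],[0,0,0.0135,0,0,0,0]]'; python3 st.py 4
```

```text
time: 9.55
eef_pos: [0.4917, -0.2381, 0.1609]
tcp_rot: [0.135, 0.991, -0.0, 0.0]
contact_force: [0.3, 0.4, 3.3]
opening: 0.286
t 9.75 F [-0.12  0.02  3.69] [3.6 3.5 4.1 3.6] pos [ 0.4917 -0.238   0.1608] tilt [ 0.0006 -0.0004]
time: 10.15
eef_pos: [0.4916, -0.238, 0.1585]
tcp_rot: [0.135, 0.991, -0.0, 0.0]
contact_force: [0.2, -0.9, 4.7]
opening: 0.287
t 10.35 F [0.12 0.37 4.56] [4.7 4.5 4.8 4.2] pos [ 0.4916 -0.238   0.1585] tilt [ 0.0004 -0.0003]
```

```bash

python3 -m crank '[[0,0,0.007,0,0,0,0],[0,0,0.014,0,0,0,0],[0,0,0.02,0,0,0,0],[0,0,0.027,0,0,0,0],[0,0,0.027,0,0,0,0],[0,0,0.027,0,0,0,0]]'; python3 st.py 4
python3 -m crank '[[0,0,0.007,0,0,0,0],[0,0,0.0135,0,0,0,0],[0,0,0.0135,0,0,0,0],[0,0,0.0135,0,0,0,0]]'; python3 st.py 4
```

```text
time: 10.95
eef_pos: [0.4916, -0.2381, 0.1547]
tcp_rot: [0.135, 0.991, -0.0, 0.0]
contact_force: [-0.5, -1.0, 5.5]
opening: 0.289
t 11.15 F [-0.13  0.02  6.02] [5.7 5.3 6.8 6.2] pos [ 0.4916 -0.238   0.1547] tilt [ 0.0005 -0.0004]
time: 11.55
eef_pos: [0.4917, -0.2381, 0.1529]
tcp_rot: [0.135, 0.991, -0.0, 0.0]
contact_force: [0.8, -0.7, 6.9]
opening: 0.285
t 11.75 F [-0.29  0.39  6.43] [6.3 6.1 6.1 7.2] pos [ 0.4917 -0.2381  0.1529] tilt [ 0.0007 -0.0005]
```

```bash

python3 -m crank '[[0,0,0.007,0,0,0,0],[0,0,0.014,0,0,0,0],[0,0,0.02,0,0,0,0],[0,0,0.02,0,0,0,0],[0,0,0.02,0,0,0,0]]'; python3 st.py 4
python3 -m crank '[[0,0,0.007,0,0,0,0],[0,0,0.01,0,0,0,0],[0,0,0.01,0,0,0,0],[0,0,0.01,0,0,0,0]]'; python3 st.py 6
python3 - <<'E'
from h import *
p=imaging.read_camera("wrist"); cv2.imwrite("pics/w6c.png",cv2.resize(p["pixels"][160:330,190:320,::-1],None,fx=4,fy=4,interpolation=cv2.INTER_CUBIC))
E
```

```text
time: 12.25
eef_pos: [0.4918, -0.2381, 0.1502]
tcp_rot: [0.135, 0.991, -0.0, 0.0]
contact_force: [-1.4, -0.0, 7.5]
opening: 0.283
t 12.45 F [-0.56  1.15  7.89] [7.8 7.7 8.  8.1] pos [ 0.4918 -0.2381  0.1502] tilt [ 0.0007 -0.0005]
time: 12.85
eef_pos: [0.4918, -0.2382, 0.1489]
tcp_rot: [0.135, 0.991, -0.0, 0.0]
contact_force: [-0.7, 0.2, 8.0]
opening: 0.287
t 13.15 F [-0.72  0.25  8.58] [9.  8.7 8.3 8.3 8.2 9. ] pos [ 0.4919 -0.2382  0.1489] tilt [ 0.0009 -0.0007]
```

View pics/w6c.png

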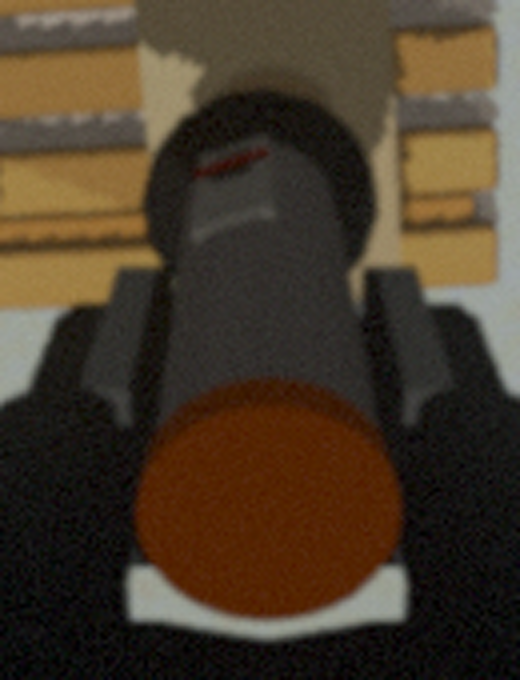

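```bash

python3 -m crank '[[0,0,0,0,0,0,0],[0,0,0,0,0,0,0],[0,0,0,0,0,0,0],[0,0,0,0,0,0,0],[0,0,0,0,0,0,0],[0,0,0,0,0,0,0],[0,0,0,0,0,0,0],[0,0,0,0,0,0,0],[0,0,0,0,0,0,0],[0,0,0,0,0,0,0],[0,0,0,0,0,0,0]]'; python3 st.py 8
```

```text
time: 14.3
eef_pos: [0.4919, -0.2381, 0.1489]
tcp_rot: [0.135, 0.991, -0.0, 0.0]
contact_force: [-0.6, 0.8, 8.4]
opening: 0.283
t 14.7 F [-0.71  0.71  8.31] [8.2 9.1 7.4 7.5 9.5 8.4 8.7 7.8] pos [ 0.4919 -0.2382  0.1489] tilt [ 0.0009 -0.0007]
```

```bash

python3 -m crank '[[0,0,-0.1,0,0,0,0],[0,0,-0.25,0,0,0,0],[0,0,-0.28,0,0,0,0],[0,0,-0.28,0,0,0,0],[0,0,-0.28,0,0,0,0]]'; python3 st.py 5
python3 - <<'E'
from h import *
s=telemetry.get_state(); T=R.from_quat(s["tcp_rot"]).as_matrix()
w=np.array([.4584,-.3304,s["eef_pos"][2]]); print(T.T@(w-s["eef_pos"])/.15)
E
```

```text
time: 15.2
eef_pos: [0.4906, -0.2372, 0.1882]
tcp_rot: [0.135, 0.991, 0.001, -0.001]
contact_force: [-0.1, 0.0, -0.8]
opening: 0.283
t 15.45 F [-0.01  0.13 -1.51] [-1.7 -1.  -1.7 -2.2 -1. ] pos [ 0.4907 -0.2374  0.1883] tilt [-0.0015  0.0011]
[ 4.33079713e-02 -6.54584778e-01 -3.60247107e-04]
```

```bash

python3 -m crank '[[0.02,-0.2,0,0,0,0,0],[0.043,-0.45,0,0,0,0,0],[0.043,-0.62,0,0,0,0,0],[0.043,-0.655,0,0,0,0,0],[0.043,-0.655,0.05,0,0,0,0],[0.043,-0.655,0.1,0,0,0,0],[0.043,-0.655,0.14,0,0,0,0],[0.043,-0.655,0.14,0,0,0,0],[0.043,-0.655,0.14,0,0,0,0]]'; python3 st.py 4
python3 - <<'E'
from h import *
p=imaging.read_camera("wrist"); cv2.imwrite(f"pics/w7.png",p["pixels"][:,:,::-1])
p=imaging.read_camera("side"); 
cv2.imwrite("pics/side7c.png",cv2.resize(p["pixels"][80:200,260:400,::-1],None,fx=5,fy=5,interpolation=cv2.INTER_CUBIC))
E
```

```text
time: 16.35
eef_pos: [0.459, -0.33, 0.1683]
tcp_rot: [0.135, 0.991, 0.0, -0.0]
contact_force: [0.4, 0.1, -1.5]
opening: 0.286
t 16.55 F [-0.31 -0.09 -1.2 ] [-0.9 -1.6 -1.3 -1. ] pos [ 0.4592 -0.3306  0.1691] tilt [ 0.0006 -0.0006]
```

View pics/side7c.png

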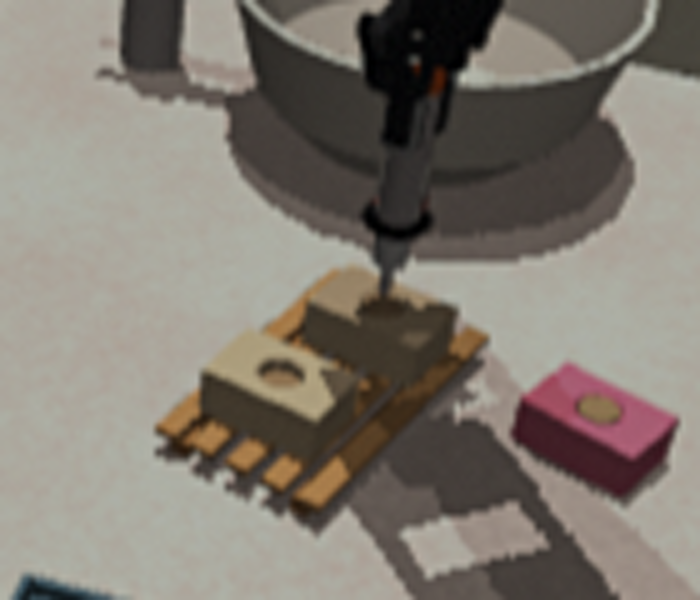

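View pics/w7.png

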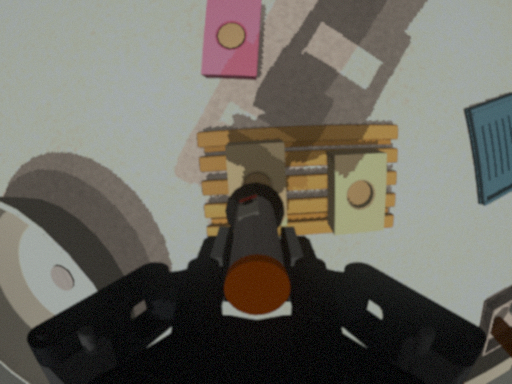

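The near bar carries a visible deep dent at (280,372) in the side crop. The pin tip at (383,290) is just above the far bar's stamp.

```bash

python3 -m crank '[[0,0,0.015,0,0,0,0],[0,0,0.03,0,0,0,0],[0,0,0.04,0,0,0,0],[0,0,0.04,0,0,0,0],[0,0,0.04,0,0,0,0]]'; python3 st.py 4
python3 -m crank '[[0,0,0.007,0,0,0,0],[0,0,0.0135,0,0,0,0],[0,0,0.0135,0,0,0,0],[0,0,0.0135,0,0,0,0]]'; python3 st.py 4
```

```text
time: 17.15
eef_pos: [0.459, -0.331, 0.1633]
tcp_rot: [0.136, 0.991, -0.0, 0.0]
contact_force: [-0.9, 0.8, 1.3]
opening: 0.284
t 17.35 F [-0.45  0.94  1.97] [2.3 1.9 2.2 1.4] pos [ 0.459  -0.3309  0.1632] tilt [ 0.0004 -0.0004]
time: 17.75
eef_pos: [0.4591, -0.331, 0.1612]
tcp_rot: [0.135, 0.991, -0.0, 0.0]
contact_force: [0.1, 1.3, 4.7]
opening: 0.285
t 17.95 F [-0.18  0.19  4.29] [4.2 4.2 4.1 4.7] pos [ 0.459  -0.331   0.1611] tilt [ 0.0004 -0.0005]
```

```bash

python3 -m crank '[[0,0,0.007,0,0,0,0],[0,0,0.014,0,0,0,0],[0,0,0.02,0,0,0,0],[0,0,0.02,0,0,0,0],[0,0,0.02,0,0,0,0]]'; python3 st.py 5
```

```text
time: 18.45
eef_pos: [0.4591, -0.331, 0.1584]
tcp_rot: [0.135, 0.991, -0.0, 0.0]
contact_force: [-1.1, 1.5, 6.2]
opening: 0.285
t 18.7 F [-0.14  1.24  6.38] [6.3 6.5 6.  6.8 6.2] pos [ 0.4591 -0.331   0.1585] tilt [ 0.0007 -0.0006]
```

```bash

python3 -m crank '[[0,0,0.008,0,0,0,0],[0,0,0.016,0,0,0,0],[0,0,0.016,0,0,0,0],[0,0,0.016,0,0,0,0]]'; python3 st.py 5
```

```text
time: 19.1
eef_pos: [0.4592, -0.3311, 0.1565]
tcp_rot: [0.135, 0.991, -0.0, 0.0]
contact_force: [-0.6, 1.2, 8.3]
opening: 0.283
t 19.35 F [-0.73  0.97  8.16] [7.9 8.3 8.  7.8 8.8] pos [ 0.4593 -0.3311  0.1566] tilt [ 0.0009 -0.0008]
```

```bash

python3 -m crank '[[0,0,0.003,0,0,0,0],[0,0,0.003,0,0,0,0],[0,0,0.003,0,0,0,0],[0,0,0.003,0,0,0,0],[0,0,0.003,0,0,0,0],[0,0,0.003,0,0,0,0],[0,0,0.003,0,0,0,0],[0,0,0.003,0,0,0,0],[0,0,0.003,0,0,0,0],[0,0,0.003,0,0,0,0],[0,0,0.003,0,0,0,0]]'; python3 st.py 8
```

```text
time: 20.45
eef_pos: [0.4593, -0.3312, 0.1562]
tcp_rot: [0.135, 0.991, -0.0, 0.001]
contact_force: [-0.1, 0.7, 7.9]
opening: 0.287
t 20.85 F [-0.81  1.18  8.21] [9.  7.6 8.1 7.8 8.2 8.5 8.4 8. ] pos [ 0.4593 -0.3311  0.1562] tilt [ 0.0009 -0.0008]
```

```bash

python3 -m crank '[[0,0,-0.15,0,0,0,0],[0,0,-0.4,0,0,0,0],[0,0,-0.7,0,0,0,0],[0,0,-0.87,0,0,0,0],[0,0,-0.87,0,0,0,0],[0,0,-0.87,0,0,0,0],[0,0,-0.87,0,0,0,0]]'; python3 st.py 3
python3 - <<'E'
from h import *
s=telemetry.get_state(); T=R.from_quat(s["tcp_rot"]).as_matrix()
w=np.array([.6035,.1807,.2866]); print(T.T@(w-s["eef_pos"])/.15)
E
```

```text
time: 21.55
eef_pos: [0.4578, -0.3298, 0.2818]
tcp_rot: [0.136, 0.991, 0.002, -0.002]
contact_force: [0.5, 0.0, -1.5]
opening: 0.286
t 21.7 F [ 0.57 -0.02 -1.62] [-2.6 -1.  -1.2] pos [ 0.458  -0.33    0.2823] tilt [-0.003   0.0031]
[-0.01846737  3.54079533 -0.01792107]
```

```bash

python3 -m crank '[[0,0.2,-0.02,0,0,0,0],[0,0.5,-0.03,0,0,0,0],[0,0.75,-0.03,0,0,0,0],[0,1,-0.03,0,0,0,0]]' >/dev/null; python3 -m crank '[[0,0.3,0,0,0,0,0],[0,0.6,0,0,0,0,0],[0,0.8,0,0,0,0,0],[0,1,0,0,0,0,0]]' > /dev/null; python3 -m crank '[[0,0.3,0,0,0,0,0],[0,0.6,0,0,0,0,0],[0,0.8,0,0,0,0,0],[0,1,0,0,0,0,0]]' ; python3 -m crank '[[0,0.25,0,0,0,0,0],[0,0.4,0,0,0,0,0],[0,0.5,0,0,0,0,0],[0,0.53,0,0,0,0,0],[0,0.53,0,0,0,0,0],[0,0.53,0,0,0,0,0],[0,0.53,0,0,0,0,0]]'; python3 st.py 4
python3 - <<'E'
from h import *
s=telemetry.get_state(); T=R.from_quat(s["tcp_rot"]).as_matrix()
w=np.array([.6035,.1807,.2866]); print(T.T@(w-s["eef_pos"])/.15)
p=imaging.read_camera("wrist"); cv2.imwrite("pics/w8.png",cv2.resize(p["pixels"][90:330,130:400,::-1],None,fx=2.5,fy=2.5,interpolation=cv2.INTER_CUBIC))
p=imaging.read_camera("side"); cv2.imwrite("pics/side8.png",cv2.resize(p["pixels"][130:280,150:290,::-1],None,fx=4,fy=4,interpolation=cv2.INTER_CUBIC))
p=imaging.read_camera("scene"); cv2.imwrite("pics/sc8.png",cv2.resize(p["pixels"][170:310,220:360,::-1],None,fx=4,fy=4,interpolation=cv2.INTER_CUBIC))
E
```

```text
time: 22.9
eef_pos: [0.5795, 0.1044, 0.2886]
tcp_rot: [0.135, 0.991, -0.0, -0.001]
contact_force: [0.1, -0.6, -0.7]
opening: 0.287
time: 23.6
eef_pos: [0.601, 0.1782, 0.29]
tcp_rot: [0.136, 0.991, -0.0, 0.0]
contact_force: [0.2, 0.1, -0.1]
opening: 0.287
t 23.8 F [-0.55  0.17 -1.06] [-1.  -0.9 -1.2 -1.2] pos [0.601  0.1785 0.2901] tilt [ 0.0002 -0.0001]
[-0.0122432   0.01758737  0.02320141]
```

View pics/side8.png

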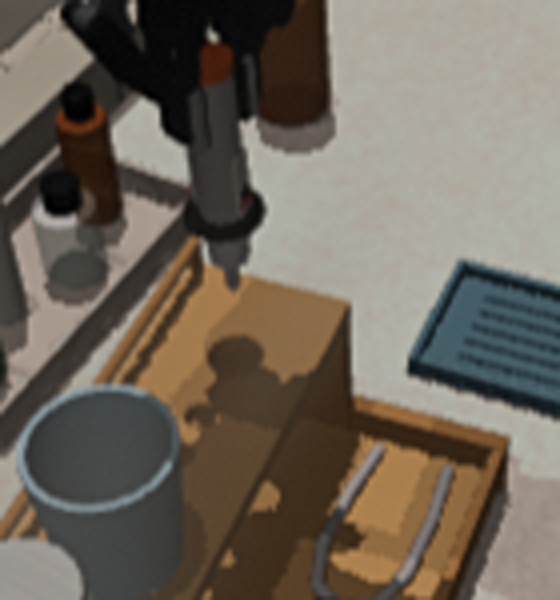

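View pics/w8.png

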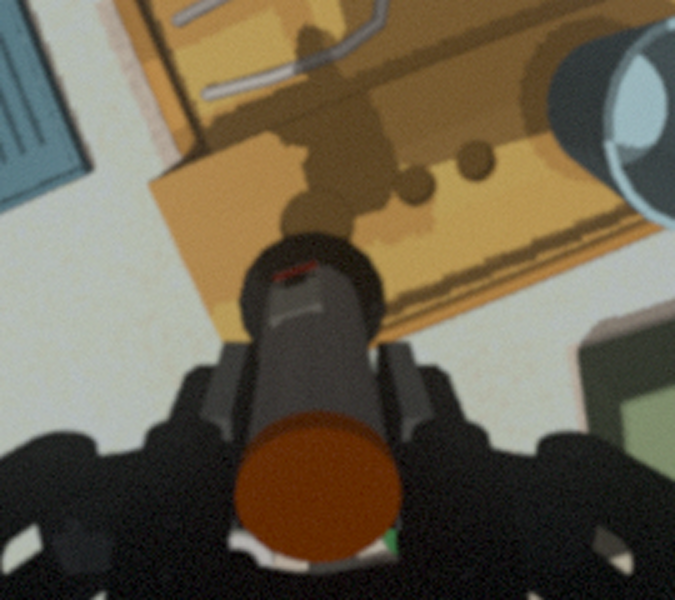

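View pics/sc8.png

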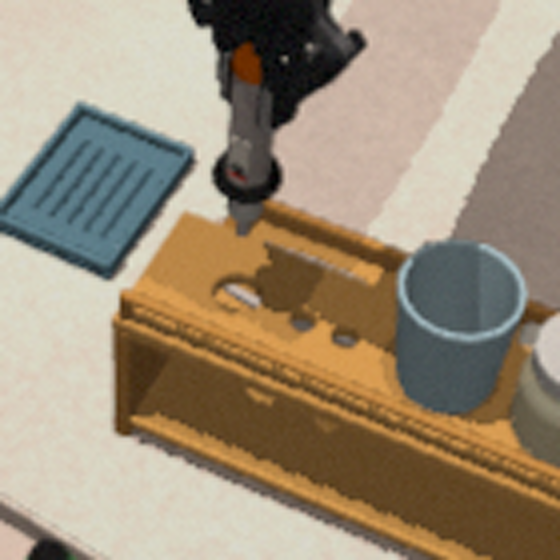

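```bash
python3 - <<'E'
from h import *
S=imaging.read_camera("scene");D=imaging.read_camera("side");s=telemetry.get_state()
a=lambda x,y:(y/4+170-.4,x/4+220-.4); b=lambda x,y:(y/4+130-.4,x/4+150-.4)
T=R.from_quat(s["tcp_rot"]).as_matrix()
h=tri([ray(S,a(237,292)),ray(D,b(235,355))]); t=tri([ray(S,a(243,232)),ray(D,b(233,287))])
print(h,t, s["eef_pos"]); d=h[0]-t[0]; print("tool move",T.T@d)
for n,P in(("s",S),("d",D)):
    for r in finder.pinpoint("gauge_hole",P)[:1]: print(n,r["confidence"],r["location"],at_z(P,r["location"],.125))
print(at_z(S,a(237,292),.125),at_z(D,b(235,355),.125))
E
```

```text
(array([0.60501111, 0.17535067, 0.12243218]), [np.float64(0.0005511422138095247), np.float64(0.000551142213809435)]) (array([0.60161727, 0.17474795, 0.17761735]), [np.float64(0.0005903209167296452), np.float64(0.0005903209167295822)]) [0.60101012 0.17920347 0.28995387]
tool move [-0.00310202  0.00148931  0.05518554]
s 0.67 [245.7, 280.2] [0.61274043 0.18376411 0.125     ]
d 0.59 [215.8, 204.9] [0.61447019 0.17479675 0.125     ]
[0.6064385  0.17576671 0.125     ] [0.60362742 0.17789023 0.125     ]
```

```bash

python3 -m crank '[[-0.017,0.012,0,0,0,0,0],[-0.017,0.012,0.1,0,0,0,0],[-0.017,0.012,0.25,0,0,0,0],[-0.017,0.012,0.35,0,0,0,0],[-0.017,0.012,0.35,0,0,0,0],[-0.017,0.012,0.35,0,0,0,0],[-0.017,0.012,0.35,0,0,0,0]]'; python3 st.py 3
python3 - <<'E'
from h import *
p=imaging.read_camera("side"); cv2.imwrite("pics/side9.png",cv2.resize(p["pixels"][130:280,150:290,::-1],None,fx=4,fy=4,interpolation=cv2.INTER_CUBIC))
p=imaging.read_camera("scene"); cv2.imwrite("pics/sc9.png",cv2.resize(p["pixels"][170:310,220:360,::-1],None,fx=4,fy=4,interpolation=cv2.INTER_CUBIC))
E
```

```text
time: 24.85
eef_pos: [0.6046, 0.1804, 0.2386]
tcp_rot: [0.135, 0.991, 0.0, 0.001]
contact_force: [-0.7, 0.0, -0.8]
opening: 0.286
t 25.0 F [-0.04 -0.47 -1.33] [-0.6 -1.9 -1.5] pos [0.6046 0.1804 0.2389] tilt [0.0023 0.0003]
```

View pics/side9.png

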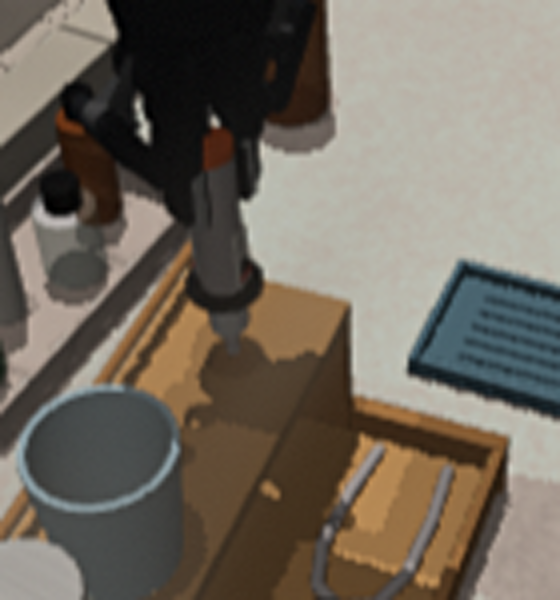

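View pics/sc9.png

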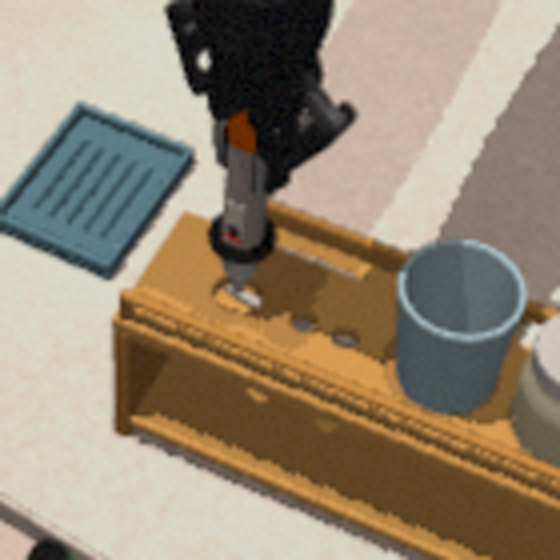

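The tip is over the hole in both views: side (233,352) against the hole at (235,355), scene (238,285) against (237,292). I'm continuing down.

```bash

python3 -m crank '[[0,0,0.1,0,0,0,0],[0,0,0.2,0,0,0,0],[0,0,0.25,0,0,0,0],[0,0,0.25,0,0,0,0],[0,0,0.25,0,0,0,0]]'; python3 st.py 3
python3 -m crank '[[0,0,0.05,0,0,0,0],[0,0,0.1,0,0,0,0],[0,0,0.11,0,0,0,0],[0,0,0.11,0,0,0,0]]'; python3 st.py 3
```

```text
time: 25.6
eef_pos: [0.6037, 0.1803, 0.1992]
tcp_rot: [0.135, 0.991, -0.0, -0.001]
contact_force: [0.0, 0.5, -1.4]
opening: 0.282
t 25.75 F [ 0.64 -0.12 -0.83] [-0.6 -0.4 -1.5] pos [0.6043 0.1804 0.2004] tilt [0.0015 0.0002]
time: 26.15
eef_pos: [0.6038, 0.1802, 0.1832]
tcp_rot: [0.135, 0.991, -0.0, -0.0]
contact_force: [-0.6, -0.2, 0.7]
opening: 0.285
t 26.3 F [-0.18 -0.75  0.21] [ 0.5 -0.1  0.2] pos [0.6038 0.1802 0.1833] tilt [-0.0003 -0.0002]
```

```bash

python3 -m crank '[[0,0,0.005,0,0,0,0.35],[0,0,0.005,0,0,0,0.5],[0,0,0,0,0,0,0.8],[0,0,0,0,0,0,1],[0,0,0,0,0,0,1],[0,0,-0.1,0,0,0,1],[0,0,-0.4,0,0,0,1],[0,0,-0.7,0,0,0,1],[0,0,-1,0,0,0,1],[0,0,-1,0,0,0,1],[0,0,-1,0,0,0,1]]'
python3 - <<'E'
from h import *
s=telemetry.get_state();T=R.from_quat(s["tcp_rot"]).as_matrix(); print(s["eef_pos"],T[:2,2])
p=imaging.read_camera("wrist"); cv2.imwrite("pics/w10.png",p["pixels"][:,:,::-1])
p2=imaging.read_camera("side"); cv2.imwrite("pics/side10.png",cv2.resize(p2["pixels"][130:280,150:290,::-1],None,fx=4,fy=4,interpolation=cv2.INTER_CUBIC))
for r in finder.pinpoint("gauge",p)[:1]: print(r["location"],at_z(p,r["location"],.125,True))
# far bar
w=np.array([.4584,-.3304,s["eef_pos"][2]]); print("to far bar",T.T@(w-s["eef_pos"])/.15)
E
```

```text
time: 27.4
eef_pos: [0.6047, 0.1805, 0.3369]
tcp_rot: [0.135, 0.991, 0.001, 0.003]
contact_force: [-0.4, -0.4, -0.6]
opening: 1.002
[0.60466518 0.18047809 0.33690584] [0.00549319 0.0007798 ]
[167.0, 257.1] [0.6045021  0.18244531 0.125     ]
to far bar [ 0.02527508 -3.54259233 -0.00801229]
```

View pics/w10.png

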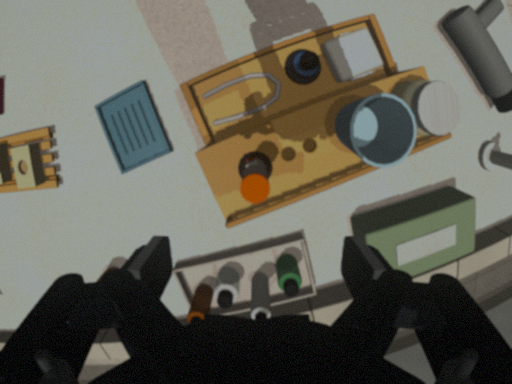

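View pics/side10.png

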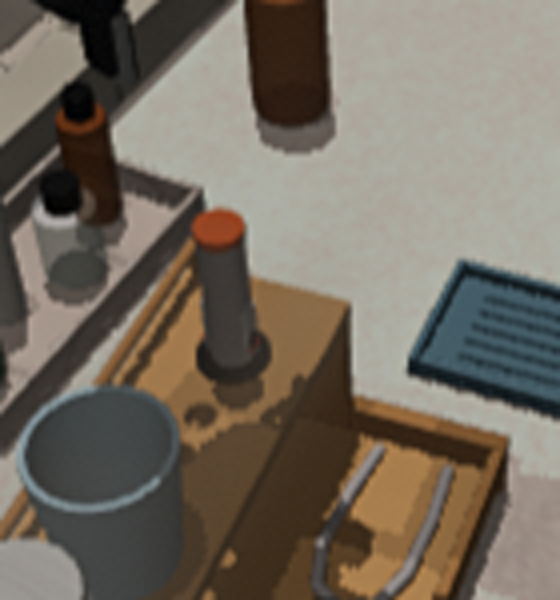

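The gauge stands upright and seated: the collar is on the shelf at (233,355) in the side crop, and the cap is at (255,188) in the wrist view, as at the start. Next is the hard bar. The far one sank about 1.4 mm, the near one about 8.7 mm. First I'll check the sink's clearance from it.

```bash
python3 -m crank '[[0,-0.3,0,0,0,0,1],[0,-0.6,0,0,0,0,1],[0,-0.9,0,0,0,0,1],[0,-1,0,0,0,0,1]]' >/dev/null;  python3 -m crank '[[0,-0.3,0,0,0,0,1],[0,-0.6,0,0,0,0,1],[0,-0.9,0,0,0,0,1],[0,-1,0,0,0,0,1]]' >/dev/null; python3 -m crank '[[0,-0.3,0.05,0,0,-0.02,1],[0,-0.5,0.1,0,0,-0.0456,1],[0,-0.75,0.1,0,0,-0.0456,1],[0,-0.9,0.1,0,0,-0.0456,1],[0,-0.9,0.1,0,0,-0.0456,1],[0,-0.9,0.1,0,0,-0.0456,1]]'
python3 - <<'E'
from h import *
s=telemetry.get_state();T=R.from_quat(s["tcp_rot"]).as_matrix(); print(s["eef_pos"],T[:2,2],"yaw y",np.degrees(np.arctan2(T[1,1],T[0,1])))
p=imaging.read_camera("wrist"); cv2.imwrite("pics/w11.png",p["pixels"][:,:,::-1])
p2=imaging.read_camera("scene"); cv2.imwrite("pics/sc11.png",cv2.resize(p2["pixels"][70:220,30:240,::-1],None,fx=3.5,fy=3.5,interpolation=cv2.INTER_CUBIC))
E
```

```text
time: 28.95
eef_pos: [0.4874, -0.238, 0.3175]
tcp_rot: [0.1, 0.995, 0.001, -0.001]
contact_force: [0.1, 0.4, 0.8]
opening: 1.0
[ 0.48736152 -0.23802206  0.31749442] [-0.00089153  0.00201443] yaw y 78.51048885967856
```

View pics/w11.png

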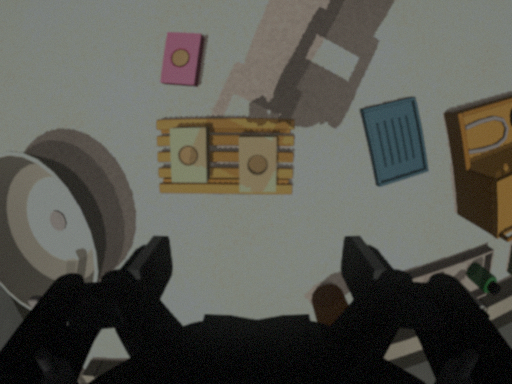

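View pics/sc11.png

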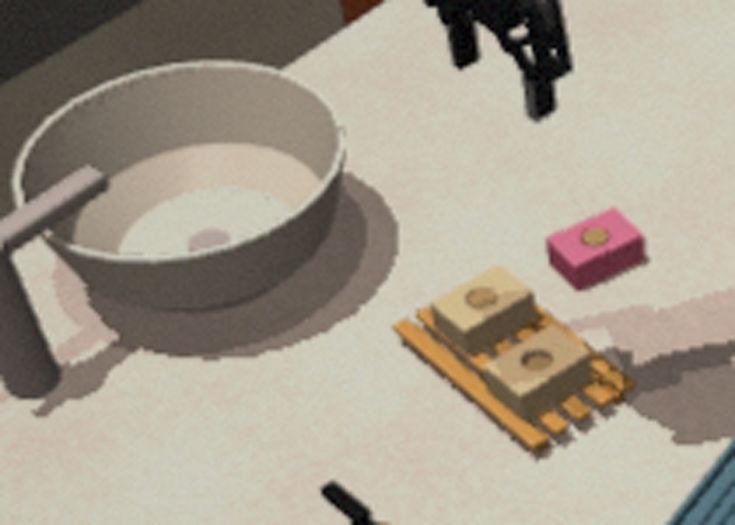

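Wrist view: far bar's stamp at (188,155), soft bar's dent at (258,165), pink bar at (180,57). The sink rim's right edge runs through about (88,215). In the scene crop the near bar shows a deep dent at (537,360), while the far bar's stamp at (481,298) looks almost flush.

```bash
python3 - <<'E'
from h import *
s=telemetry.get_state();T=R.from_quat(s["tcp_rot"]).as_matrix()
p=imaging.read_camera("wrist")
cv2.imwrite("pics/w11c.png",cv2.resize(p["pixels"][100:210,140:310,::-1],None,fx=4.5,fy=4.5,interpolation=cv2.INTER_CUBIC))
hsv=cv2.cvtColor(p["pixels"],cv2.COLOR_RGB2HSV)
for x0,y0 in [(188,155),(257,165)]:
    m=np.zeros((384,512),bool); sub=hsv[y0-13:y0+13,x0-13:x0+13]; m[y0-13:y0+13,x0-13:x0+13]=(sub[...,1]>82)&(sub[...,2]>90)&(sub[...,0]<25)
    yy,xx=np.nonzero(m); rc=(yy.mean(),xx.mean()); w=at_z(p,rc,.051,True); print(np.round(rc,1),m.sum(),np.round(w,4),"move",np.round(T.T@(w-s["eef_pos"])/.15,3))
for z in (.08,.12,.15):
    print(z,[np.round(at_z(p,rc,z,True)[:2],3).tolist() for rc in [(190,75),(215,88),(250,97),(280,97)]])
S=imaging.read_camera("scene"); print([np.round(at_z(S,(115.7,128.6),z)[:2],3).tolist() for z in(.08,.12,.15)])
E
```

```text
[154.4 188.1] 282 [ 0.4583 -0.3292  0.051 ] move [ 0.07  -0.64   1.779]
[163.5 257.6] 380 [ 0.4912 -0.2356  0.051 ] move [-0.022  0.015  1.78 ]
0.08 [[0.466, -0.513], [0.509, -0.504], [0.567, -0.511], [0.621, -0.536]]
0.12 [[0.462, -0.483], [0.5, -0.474], [0.552, -0.481], [0.6, -0.503]]
0.15 [[0.458, -0.46], [0.493, -0.452], [0.541, -0.458], [0.584, -0.479]]
[[0.41, -0.541], [0.444, -0.499], [0.469, -0.467]]
```

View pics/w11c.png

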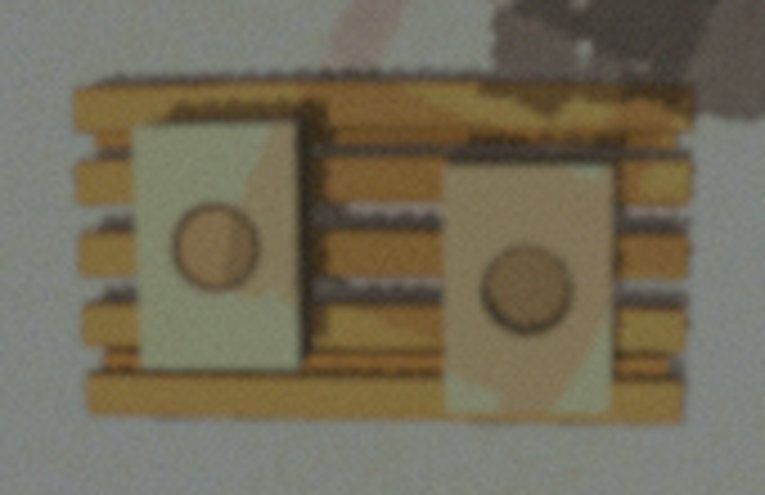

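```bash
python3 -m crank '[[0.035,-0.32,0,0,0,0,1],[0.07,-0.58,0.1,0,0,0,1],[0.07,-0.64,0.4,0,0,0,1],[0.07,-0.64,0.7,0,0,0,1],[0.07,-0.64,1,0,0,0,1],[0.07,-0.64,1,0,0,0,1],[0.07,-0.64,1,0,0,0,1],[0.07,-0.64,1,0,0,0,1]]'
python3 - <<'E'
from h import *
s=telemetry.get_state();T=R.from_quat(s["tcp_rot"]).as_matrix(); print(s["eef_pos"],T[:2,2],"yaw y",np.degrees(np.arctan2(T[1,1],T[0,1])))
p=imaging.read_camera("wrist"); cv2.imwrite("pics/w12.png",p["pixels"][:,:,::-1])
w=np.array([.4585,-.33,.024]); print(T.T@(w-s["eef_pos"])/.15)
E
```

```text
time: 29.95
eef_pos: [0.4596, -0.3317, 0.172]
tcp_rot: [0.099, 0.995, -0.002, 0.002]
contact_force: [0.4, 0.4, 0.3]
opening: 1.003
[ 0.45958352 -0.33173308  0.17198096] [ 0.00403698 -0.004095  ] yaw y 78.58215178210217
[0.01407103 0.01306676 0.98644695]
```

View pics/w12.png

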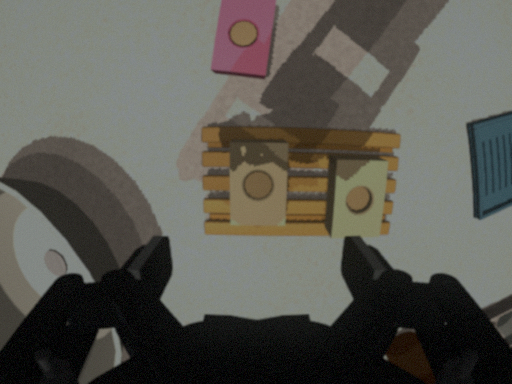

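The far (hard) bar's stamp at (258,184) lies on the jaws' centre line, so I'm going down.

```bash
python3 -m crank '[[0.005,0.005,0.25,0,0,0,1],[0.01,0.01,0.5,0,0,0,1],[0.01,0.01,0.7,0,0,0,1],[0.01,0.01,0.85,0,0,0,1],[0.01,0.01,0.93,0,0,0,1],[0.01,0.01,0.97,0,0,0,1],[0.01,0.01,0.97,0,0,0,1],[0.01,0.01,0.97,0,0,0,1]]'; python3 st.py 3
python3 - <<'E'
from h import *
p=imaging.read_camera("wrist"); cv2.imwrite("pics/w13.png",p["pixels"][:,:,::-1])
E
```

```text
time: 30.8
eef_pos: [0.4577, -0.3299, 0.0247]
tcp_rot: [0.1, 0.995, -0.001, 0.001]
contact_force: [0.1, 0.5, 0.6]
opening: 1.0
t 30.95 F [0.06 0.24 0.69] [0.6 1.1 0.5] pos [ 0.4575 -0.3298  0.0245] tilt [ 0.0018 -0.0018]
```

View pics/w13.png

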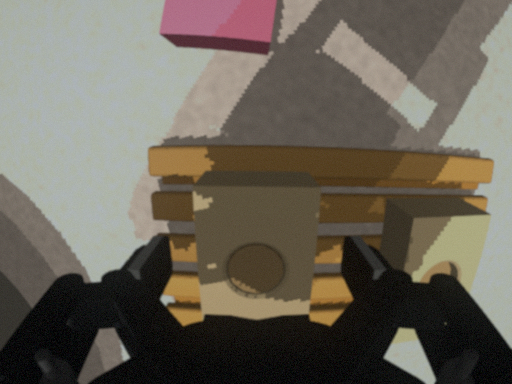

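The pads straddle the bar: inner edges at (172,265) and (345,265), stamp at (256,268). There is clearance to the soft bar on the right. Closing now.

```bash
python3 -m crank '[[0,0,0,0,0,0,0.8],[0,0,0,0,0,0,0.7],[0,0,0,0,0,0,0.6],[0,0,0,0,0,0,0.4],[0,0,0,0,0,0,0.4],[0,0,0,0,0,0,0.4],[0,0,0,0,0,0,0.4]]' 40; python3 st.py 2;  python3 -m crank '[[0,0,-0.05,0,0,0,0.4],[0,0,-0.15,0,0,0,0.4],[0,0,-0.3,0,0,0,0.4],[0,0,-0.45,0,0,0,0.4],[0,0,-0.5,0,0,0,0.4],[0,0,-0.5,0,0,0,0.4],[0,0,-0.5,0,0,0,0.4]]'; python3 st.py 3
python3 - <<'E'
from h import *
s=telemetry.get_state();T=R.from_quat(s["tcp_rot"]).as_matrix(); print(s["eef_pos"],T[:2,2],"yaw y",np.degrees(np.arctan2(T[1,1],T[0,1])))
p=imaging.read_camera("wrist"); cv2.imwrite("pics/w14.png",p["pixels"][:,:,::-1])
p2=imaging.read_camera("side"); cv2.imwrite("pics/side14.png",cv2.resize(p2["pixels"][80:200,260:400,::-1],None,fx=5,fy=5,interpolation=cv2.INTER_CUBIC))
w=np.array([.5028,-.0045,s["eef_pos"][2]]); print(T.T@(w-s["eef_pos"])/.15)
E
```

```text
time: 31.7
eef_pos: [0.4568, -0.3292, 0.0233]
tcp_rot: [0.1, 0.995, -0.0, 0.0]
contact_force: [-1.2, 1.2, 3.4]
opening: 0.603
t 31.8 F [-0.68 -0.35  4.17] [4.2 4.2] pos [ 0.4568 -0.3292  0.0233] tilt [ 0.0004 -0.0005]
time: 32.5
eef_pos: [0.4561, -0.3284, 0.0972]
tcp_rot: [0.1, 0.995, 0.0, -0.001]
contact_force: [-0.8, 0.6, -1.9]
opening: 0.602
t 32.65 F [ 0.1   0.31 -1.41] [-0.8 -1.7 -1.6] pos [ 0.4558 -0.3282  0.0965] tilt [-0.002  0.002]
[ 0.45586424 -0.32818486  0.09638877] [-0.00195025  0.00202866] yaw y 78.52777083488472
[0.12252893 2.1770187  0.0037674 ]
```

View pics/w14.png

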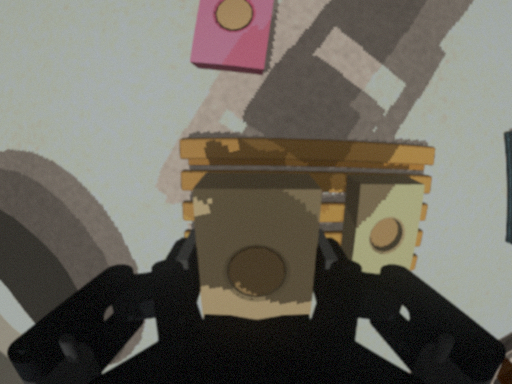

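View pics/side14.png

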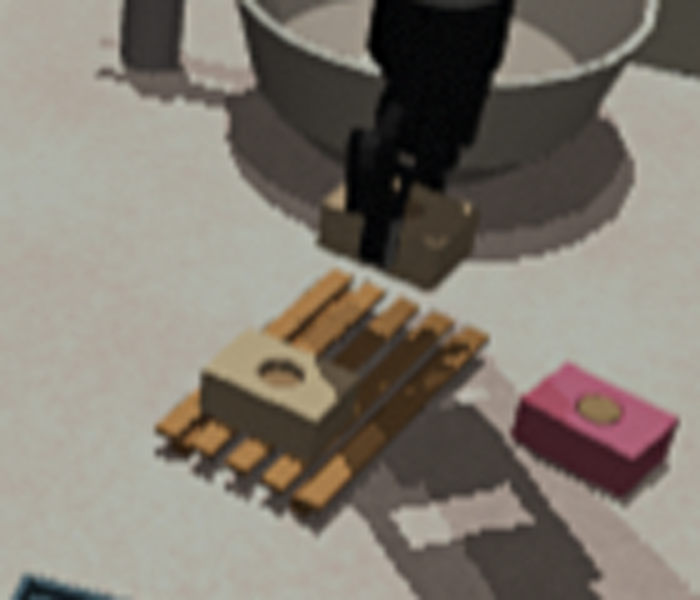

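The bar is held level; the soft bar stays on the rack with its dent at (282,372) in the side crop. I'm carrying the hard bar to the dish and turning it +16.8° to line up.

```bash
python3 -m crank '[[0,0.2,-0.1,0,0,0,0.4],[0.05,0.5,-0.1,0,0,0,0.4],[0.07,0.75,-0.1,0,0,0,0.4],[0.07,1,-0.1,0,0,0,0.4]]' > /dev/null; python3 -m crank '[[0.03,0.3,0,0,0,-0.05,0.4],[0.06,0.6,0,0,0,-0.1,0.4],[0.06,0.85,0,0,0,-0.15,0.4],[0.06,1,0,0,0,-0.187,0.4],[0.06,1.1,0,0,0,-0.187,0.4]]' ; python3 -m crank '[[0,0.18,0,0,0,0,0.4],[0,0.18,0,0,0,0,0.4],[0,0.18,0,0,0,0,0.4],[0,0.18,0,0,0,0,0.4]]'
python3 - <<'E'
from h import *
s=telemetry.get_state();T=R.from_quat(s["tcp_rot"]).as_matrix(); print(s["eef_pos"],T[:2,2],"yaw y",np.degrees(np.arctan2(T[1,1],T[0,1])))
w=np.array([.5011,-.0037,s["eef_pos"][2]]); print(T.T@(w-s["eef_pos"])/.15)
E
```

```text
time: 33.55
eef_pos: [0.4815, -0.1542, 0.1128]
tcp_rot: [0.1, 0.995, -0.0, -0.0]
contact_force: [-0.4, -0.0, -1.5]
opening: 0.6
[ 0.48150287 -0.15419515  0.11280153] [-0.00013546 -0.0003199 ] yaw y 78.49532311112384
[ 7.20836691e-02  1.00920040e+00 -3.38657373e-04]out of range
```

One call was refused whole because 1.1 is out of range. I'll redo that part within limits.

```bash
python3 -m crank '[[0.03,0.25,0,0,0,-0.05,0.4],[0.072,0.5,0,0,0,-0.1,0.4],[0.072,0.75,0,0,0,-0.15,0.4],[0.072,0.95,0,0,0,-0.187,0.4],[0.072,1,0,0,0,-0.187,0.4],[0.072,1,0,0,0,-0.187,0.4],[0.072,1,0,0,0,-0.187,0.4],[0.072,1,0,0,0,-0.187,0.4]]'
python3 - <<'E'
from h import *
s=telemetry.get_state();T=R.from_quat(s["tcp_rot"]).as_matrix(); print(s["eef_pos"],T[:2,2],"yaw y",np.degrees(np.arctan2(T[1,1],T[0,1])))
w=np.array([.5011,-.0037,s["eef_pos"][2]]); print(T.T@(w-s["eef_pos"])/.15)
p=imaging.read_camera("wrist"); cv2.imwrite("pics/w15.png",p["pixels"][:,:,::-1])
p=imaging.read_camera("side"); cv2.imwrite("pics/side15.png",cv2.resize(p["pixels"][110:260,200:350,::-1],None,fx=4,fy=4,interpolation=cv2.INTER_CUBIC))
E
```

```text
time: 34.35
eef_pos: [0.5008, -0.0057, 0.1129]
tcp_rot: [-0.046, 0.999, -0.0, -0.0]
contact_force: [-0.1, 0.1, -1.8]
opening: 0.604
[ 0.5007646  -0.00565714  0.1128564 ] [-0.00015928 -0.00035975] yaw y 95.23190268727048
[-3.41647691e-03  1.27893461e-02 -5.05006581e-06]
```

View pics/w15.png

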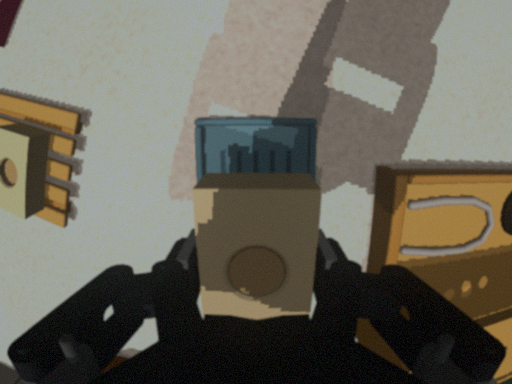

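View pics/side15.png

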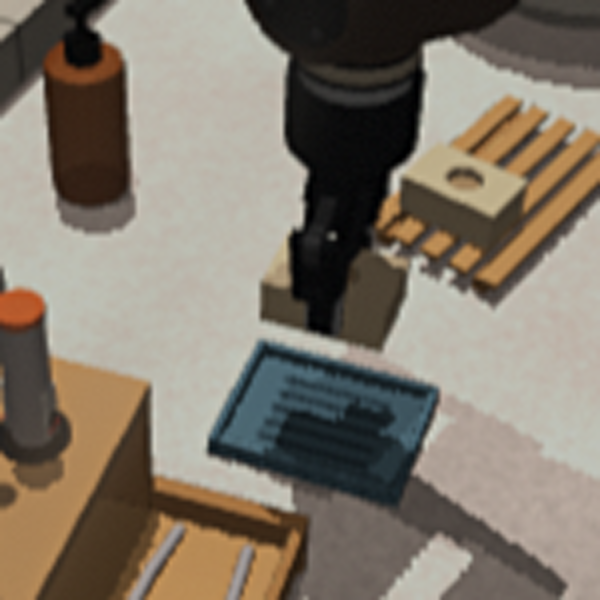

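The dish rim's edges at columns 195 and 317 are symmetric about the bar (195 to 318), and the yaw lines up. I'm lowering it.

```bash
python3 -m crank '[[0,0,0.2,0,0,0,0.4],[0,0,0.4,0,0,0,0.4],[0,0,0.55,0,0,0,0.4],[0,0,0.62,0,0,0,0.4],[0,0,0.65,0,0,0,0.4],[0,0,0.66,0,0,0,0.4],[0,0,0.66,0,0,0,0.4],[0,0,0.66,0,0,0,0.4]]'; python3 st.py 3
python3 - <<'E'
from h import *
for n in ["wrist","side"]:
    p=imaging.read_camera(n); cv2.imwrite(f"pics/{n}16.png",p["pixels"][:,:,::-1] if n=="wrist" else cv2.resize(p["pixels"][110:260,200:350,::-1],None,fx=4,fy=4,interpolation=cv2.INTER_CUBIC))
E
```

```text
time: 35.25
eef_pos: [0.5018, -0.0045, 0.0151]
tcp_rot: [-0.047, 0.999, -0.0, 0.001]
contact_force: [0.0, 0.1, -1.3]
opening: 0.601
t 35.4 F [-0.41  0.46 -1.37] [-1.2 -1.7 -1.2] pos [ 0.5015 -0.0044  0.0149] tilt [ 0.0016 -0.0004]
```

View pics/wrist16.png

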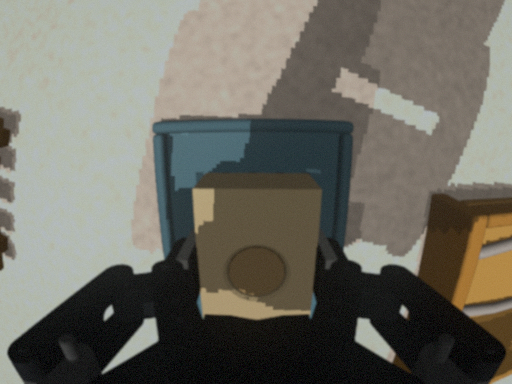

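View pics/side16.png

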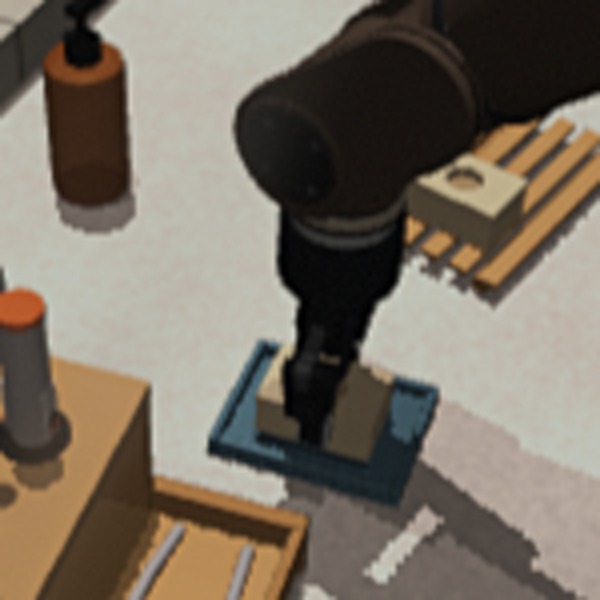

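The bar is centred within the dish (wrist: dish inner walls at columns 165 and 345, bar 195 to 320). It needs a few more millimetres before release.

```bash
python3 -m crank '[[0,0,0.012,0,0,0,0.4],[0,0,0.024,0,0,0,0.4],[0,0,0.026,0,0,0,0.4],[0,0,0.026,0,0,0,0.4]]'; python3 st.py 3
```

```text
time: 35.9
eef_pos: [0.5006, -0.0042, 0.0098]
tcp_rot: [-0.047, 0.999, 0.0, -0.0]
contact_force: [0.2, 0.1, -1.3]
opening: 0.597
t 36.05 F [ 0.14 -0.57 -1.26] [-1.  -1.1 -1.6] pos [ 0.5007 -0.0042  0.0099] tilt [-0.  0.]
```

```bash
python3 -m crank '[[0,0,0,0,0,0,0.62],[0,0,0,0,0,0,0.64],[0,0,0,0,0,0,0.66],[0,0,-0.02,0,0,0,0.68],[0,0,-0.06,0,0,0,0.7],[0,0,-0.12,0,0,0,0.75],[0,0,-0.25,0,0,0,0.8],[0,0,-0.5,0,0,0,0.9],[0,0,-0.8,0,0,0,1],[0,0,-1,0,0,0,1],[0,0,-1,0,0,0,1]]'; python3 -m crank '[[0.2,0,-0.3,0,0,0,1],[0.4,0,-0.6,0,0,0,1],[0.4,0,-0.9,0,0,0,1],[0.4,0,-0.9,0,0,0,1],[0.4,0,-0.9,0,0,0,1],[0.4,0,-0.9,0,0,0,1]]'; python3 - <<'E'
from h import *
for n in ["wrist","side","scene"]:
    p=imaging.read_camera(n); cv2.imwrite(f"pics/{n}17.png",p["pixels"][:,:,::-1] if n!="side" else cv2.resize(p["pixels"][110:260,180:380,::-1],None,fx=4,fy=4,interpolation=cv2.INTER_CUBIC))
    for l,z in [("gauge",.125),("dish_in",.006),("soap_one",.006)]:
        for r in finder.pinpoint(l,p)[:3]: print(n,l,round(r["confidence"],2),np.round(r["location"]),np.round(at_z(p,r["location"],z,n=="wrist"),4))
E
```

```text
time: 37.15
eef_pos: [0.5044, -0.0049, 0.1669]
tcp_rot: [-0.047, 0.999, -0.002, 0.006]
contact_force: [0.9, -0.7, 0.0]
opening: 1.004
time: 37.75
eef_pos: [0.4404, -0.0096, 0.2934]
tcp_rot: [-0.047, 0.999, 0.0, -0.001]
contact_force: [-1.5, -0.0, 0.1]
opening: 1.005
wrist soap_one 0.85 [71. 76.] [ 0.3148 -0.3152  0.006 ]
wrist soap_one 0.79 [197. 256.] [ 0.4982 -0.0044  0.006 ]
side gauge 0.71 [219. 210.] [0.6002 0.1787 0.125 ]
side gauge 0.61 [271. 180.] [0.5821 0.3209 0.125 ]
side dish_in 0.69 [215. 282.] [ 0.4994 -0.0064  0.006 ]
side dish_in 0.23 [218. 209.] [0.6672 0.0877 0.006 ]
side soap_one 0.65 [290. 214.] [0.5458 0.2682 0.006 ]
side soap_one 0.64 [213. 281.] [ 0.5034 -0.0129  0.006 ]
side soap_one 0.61 [169. 378.] [ 0.3123 -0.3099  0.006 ]
scene gauge 0.64 [242. 282.] [0.6007 0.1818 0.125 ]
scene dish_in 0.88 [219. 244.] [5.112e-01 4.000e-04 6.000e-03]
scene soap_one 0.94 [218. 242.] [ 0.5115 -0.0069  0.006 ]
scene soap_one 0.8 [144. 201.] [ 0.3198 -0.314   0.006 ]
scene soap_one 0.74 [244. 283.] [0.5214 0.142  0.006 ]
```

View pics/wrist17.png

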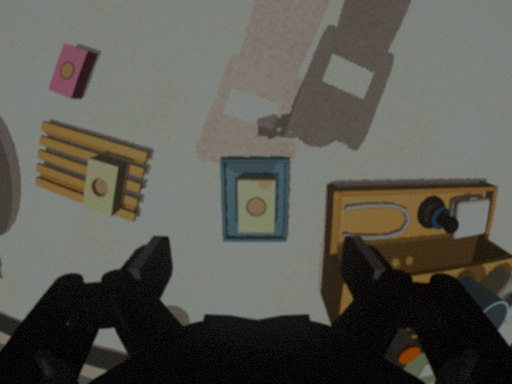

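View pics/side17.png

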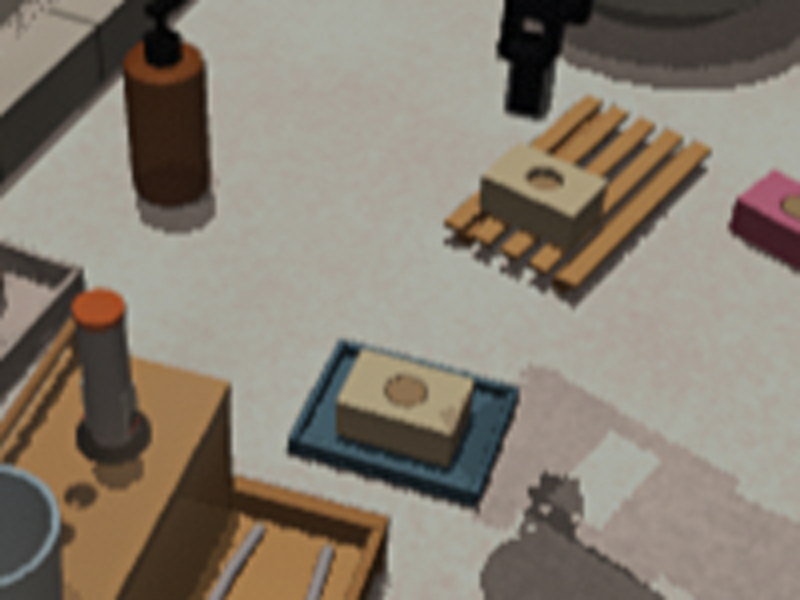

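View pics/scene17.png

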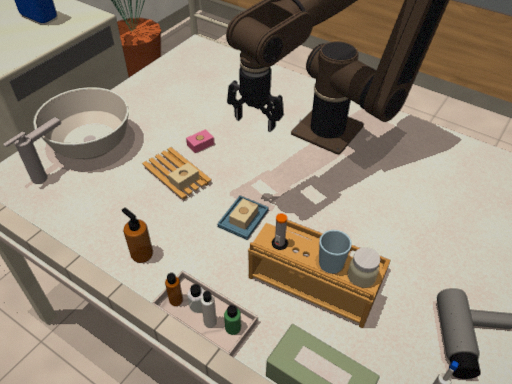

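The final views show the hard bar flat in the dish (wrist (256,205), dish 222 to 289), nearly flush. The deeply dented bar is on the rack, the gauge is upright on its collar, and the gripper is clear. Handing in.

```bash
python3 - <<'E'
from plant import ticket, telemetry
print(telemetry.get_state()["time"]); print(ticket.sign_off())
E
```

```text
38.35
the job is handed in; nothing more can be done
None
```

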